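# Lever up the marver plate and shim its front foot

### The job

The heavy marver plate stands on three feet and leans down towards its single front foot, because only the two rear feet have packing. Prise that end up with the pry bar: tip under the plate's front edge, bar over the fulcrum, and press its handle down into the spring clip so that the clip holds the plate up by itself; then slide the loose steel shim well under the raised foot, free the bar from the clip so that the plate comes down level with the foot squarely on the shim and its rear feet still on their packing, and lay the bar flat on the open bench. Leave the beaker, the tape roll and the cork where they are.

Things in the scene. Friction and masses are not known exactly. Their poses are not given: they have to be found in the camera images.
- plate: Heavy grey plate, flat ground steel top, 260 (x) x 180 (y) x 22 mm, loose, 3.5 kg or so, on three domed feet 22 mm wide, 22 mm tall: two rear at x -110 and 110, y -75, one front at x 0, y 65. Origin: middle in plan, at the feet's bottoms, 22 mm below the flat underside. +y to the front (single foot), z up. At the start it leans 0.057 rad down to the front; level: z vertical.
- plate_foot (a point): Lowest point of the front foot's dome, 25 mm in from the plate's front edge. At the start it stands on the bench, 8 mm lower than the rear feet.
- plate_lip (a point): Point on the lower front edge of the plate in line with the lever board, 75 mm to the plate's -x side of the front foot, about 20.5 mm above the bench at the start. The bar's tip goes under the plate here, 8 to 20 mm deep; the underside is flat there.
- packer: Fixed flat steel strip 270 (x) x 40 (y) x 8 mm under the two rear feet; origin at the centre of its underside; +y points to the front of the plate.
- lever_board: Fixed narrow wooden board 52 (x) x 208 (y) x 12 mm, starting 20 mm in front of the plate and pointing straight away from it (+y: from the plate to the clip). It carries a fulcrum at the plate end and a spring clip at the other. Origin: underside, on the centre line, 125 mm out from the plate's front edge.
- fulcrum_top (a point): Top of the fulcrum, a steel rod lying along the board's x, 32 mm above the bench, 45 mm out from the plate's edge, between two steel cheeks 37 mm apart that rise 14 mm above it.
- clip_seat (a point): Axis of the bar's shank when held in the clip: 43.6 mm high, 160 mm beyond the fulcrum. Two 12 mm rollers on spring arms, tops 58 mm high; the clip is 30 mm long and opens upward. About 15 N down on the sleeve snaps the shank under the rollers; about 16 N up at the bar's middle frees it. Held here the bar is nearly level and the front foot about 12 mm up. Solid block 15 mm below.
- pry_bar: Loose straight steel pry bar, 285 mm, 0.4 kg: round 16 mm shank, black sleeve on the last 50 mm, front 55 mm a flat blade 24 mm wide, 5 mm thick, flush with the shank's underside. Origin: mid-length, on the underside; +x to the tip, z up. Tip 12 mm under the lip and bar on the fulcrum, it slopes up to the handle by 0.28 rad, blade against the plate, and stays so by itself.
- bar_tip (a point): Middle of the blade's front end, 2.5 mm above the bar's underside.
- bar_middle (a point): On the shank's axis, 8 mm behind the bar's mid-length: its balance point. Axes are the bar's.
- bar_grip (a point): On the shank's axis in the black sleeve, 28 mm from the handle end; about 40 mm beyond the clip when the tip is under the plate.
- shim: Loose flat dark steel shim 40 (x) x 110 (y) x 8 mm, 0.25 kg, as thick as the packer. Origin: centre of its underside; y runs along it, both ends are alike.
- beaker: Clear glass beaker 69 mm across, 100 mm tall, loose; origin at the centre of its underside. Bystander.
- tape: Roll of masking tape 75 mm across, 18 mm tall, lying flat, loose; origin at the centre of its underside. Bystander.
- stopper: Cork stopper 34 mm across, 30 mm tall, loose; origin at the centre of its underside. Bystander.
There are look-alikes about, which are no part of the job. Of the things that look like the shim, the middle-sized one is meant.

How it is judged:
By the outcome, as a careful person would: the job done as asked, in the order asked, and still so for the second after the job is handed in, with the robot touching nothing.
It also fails if it takes over 64 s, if anything falls off the work surface, if the arm or the gripper's body presses on something with over 40 N, if the wrist force passes 120 N, or if a joint passes its speed limit or range.

### The arm

A 6-joint arm with a two-finger parallel gripper is mounted at the origin on the work surface; the furniture and walls round the work are solid. World frame = base frame: x ahead of the robot, y to its left, z up, the work surface at z = 0. Lengths are in m, angles in rad, forces in N, time in s.
With the tool pointing down it reaches from about 0.3 to 0.775 m from the base axis. Payload 14.6 kg.
Tool frame: the origin (TCP) lies at the very end of the fingers, on their centre line; the grasp point (between the pads) lies 19 mm behind it (ctrl.grasp_offset is the distance from the TCP to the grasp point, in m); x points along the fingers, y is the direction in which the jaws open and shut, and the axes are right-handed (so a half turn about x gives the same grasp; the last joint's range is limited). The gripper opens to 94 mm and grips with 3 to 60 N. Pads are 16 mm wide; open, the fingers measure 119 mm over their backs; the gripper's body (75 mm by 177 mm) begins 78 mm behind the grasp point.
Start: joints at [1.104, 0.3, 1.521, -0, 1.321, -0.067], TCP at [0.214, 0.507, 0.205] pointing down, gripper open.
Joint ranges: [-3.03, 3.03], [-0.79, 2.21], [0.23, 2.52], [-1.04, 4.18], [0, 3.07], [-2.55, 2.55]. Speed limits (rad/s): [2.22, 2.22, 2.57, 3.14, 3.14, 3.14].

### API

Orientations are given as [roll, pitch, yaw] about the fixed x, y, z axes, in that order (R = Rz(yaw) Ry(pitch) Rx(roll)).
In Python, from station import ctrl gives the robot as it stands. The module is installed in compiled form; this text tells all that it offers.
- The arm moves only by the tool send_rows, never from a script. Its argument "rows" is a list that holds one entry, the list of rows, each a list of 4 numbers: the shift along the world's x, y, z in mm, then the turn about the world's z in rad. A call has 1 to 12 rows; each row shifts and turns the commanded pose from where the row before left it; what a row does not reach is not made up. A row lasts 1/10 s, in which the tool goes at most 50 mm and 8.59 degrees, less where a joint would pass 70% of its speed; a pose out of reach is approached as far as the arm can. A call is refused whole if a number of a shift passes 50 or a number of a turn 0.15, either way. A call with a gripper value outside its range is refused whole. "grip" is the gripper's target within -1 to 1 (shut at 1, half-way at 0, fully open at -1), set as the call begins (left out, the last holds). The fingers move at their own pace and stop on an object; "newtons" is the grip in N (left out, the last holds). Time passes only in rows, so rows that do not move let the fingers close. It gives the time, the measured TCP pose, the force and the opening at its end, in the units of the state.
- ctrl.get_obs(): the state, without advancing time (a new reading comes with each control period).
- ctrl.camera(name): name is "scene" or "top" or "wrist"; returns (picture, depth): 384x512x3 uint8, red, green, blue; 384x512 float32, m along the optical axis (not along the pixel's ray), 0 where there is no reading.
- ctrl.camera_params(name): a dict with "vertical_fov" (degrees; the focal length in pixels is half the picture's height over the tangent of half this angle, whatever the lens; pixels are square), "cx", "cy" (the principal point, pixels), "cam_to_world" (4x4, takes a point from camera to world coordinates); the wrist camera has in their place "mount" (4x4, takes a point from camera to tool coordinates, whose origin is the TCP and whose axes are the tool frame's). Camera axes: x right, y up, looking along -z (the intrinsics and any distortion apply to the point x, -y, -z); pixel columns grow to the right and rows downward; lengths in m; the calibration is good to about 2 mm. A picture is of the moment at which its call begins: read the wrist's pose just before it. camera_params takes no time and is no camera call.
- ctrl.hand_in(): hands the job in, once; it reports no verdict.
The state is a dict: "time_s": time; "qpos": joint angles; "joint_vel": joint speeds; "tau": joint torques, N m; "ee_pos": TCP position; "eef_rot": TCP orientation; "force": force on the tool from outside, world axes, zero at the start; "moment": the same for the moment, N m; "grip_width": finger opening in m.
Only numpy, scipy, OpenCV 4.12 (cv2) and the standard library are available. Lean on these libraries where they do the work, as an engineer would, in place of code of your own. Each camera call takes 0.05 s, during which the arm holds its last target.

## Working session

There is one attempt and no reset: what is moved stays moved. The work goes in short steps, Python scripts to look and compute and a tool call to move; the robot and the scene stay as the last step left them, time stands still between calls to the robot, and variables do not carry over. Pictures are saved under pics/ and viewed, and the job is handed in when it is done.

Besides the shell and the picture viewer there is one more tool, called after "Request:" as name(argument=value, ...) on one line, values as JSON. send_rows: Moves the arm, as the interface text tells. Its arguments: {"type":"object","properties":{"rows":{"type":"array"},"grip":{"type":"number"},"newtons":{"type":"number"}},"required":["rows"]}

```bash
mkdir -p pics; ls
cat > h.py <<'E'
import numpy as np, cv2
from station import ctrl
def snap(name,tag):
    o=ctrl.get_obs(); im,d=ctrl.camera(name); p=ctrl.camera_params(name)
    cv2.imwrite(f'pics/{tag}.png',im[:,:,::-1]); np.savez(f'pics/{tag}.npz',im=im,d=d,ee=o['ee_pos'],rot=o['eef_rot'])
    return im,d,p,o
E
python3 - <<'E'
from h import *
print(ctrl.get_obs())
for n in ['scene','top','wrist']:
    im,d,p,o=snap(n,n+'0'); print(n,p)
    print((d>0).mean())
E
```

```text
pics
{'time_s': 0.0, 'qpos': array([ 1.10438500e+00,  3.00448338e-01,  1.52162554e+00, -5.42121860e-05,
        1.32069548e+00, -6.66320517e-02]), 'joint_vel': array([ 0.0004959 ,  0.0002074 ,  0.00039314,  0.00080868,  0.00157426,
       -0.00138681]), 'tau': array([ 2.06467776e-03, -5.31797898e+01, -3.52752221e+01,  7.09346286e-02,
        2.42553593e-02, -7.89992328e-05]), 'ee_pos': array([0.21397359, 0.50636551, 0.20488001]), 'eef_rot': array([-1.59283382,  1.56961845, -1.99259965]), 'force': array([ 0.09572132,  0.09395605, -0.01293851]), 'moment': array([-0.04549825, -0.04810289,  0.00820597]), 'grip_width': 0.09401416608470663}
scene {'vertical_fov': 52.295750293037514, 'cx': 249.4079255390484, 'cy': 193.35414071531886, 'cam_to_world': array([[ 5.80035504e-01,  5.70293053e-01, -5.81656813e-01,
        -2.55728175e-01],
       [-8.14591168e-01,  4.06263344e-01, -4.13994353e-01,
        -4.18150947e-01],
       [ 2.07738685e-04,  7.13943926e-01,  7.00202848e-01,
         9.43823644e-01],
       [ 0.00000000e+00,  0.00000000e+00,  0.00000000e+00,
         1.00000000e+00]])}
0.960
[... 245 characters left out ...]
2, -2.25432371e-04,
         8.50145852e-02],
       [-3.30111900e-03,  1.05134692e-01,  9.94452512e-01,
         1.41351871e+00],
       [ 0.00000000e+00,  0.00000000e+00,  0.00000000e+00,
         1.00000000e+00]])}
0.9958852132161459
wrist {'vertical_fov': 63.200552915639605, 'cx': 257.4198380382862, 'cy': 191.70009960408692, 'mount': array([[-4.71430470e-04,  2.47153102e-01, -9.68976327e-01,
        -1.79543819e-01],
       [ 9.99999854e-01, -1.38613181e-04, -5.21879704e-04,
        -1.43943570e-03],
       [-2.63297079e-04, -9.68976431e-01, -2.47153001e-01,
        -7.26285054e-02],
       [ 0.00000000e+00,  0.00000000e+00,  0.00000000e+00,
         1.00000000e+00]])}
0.9957987467447916
```

View pics/scene0.png

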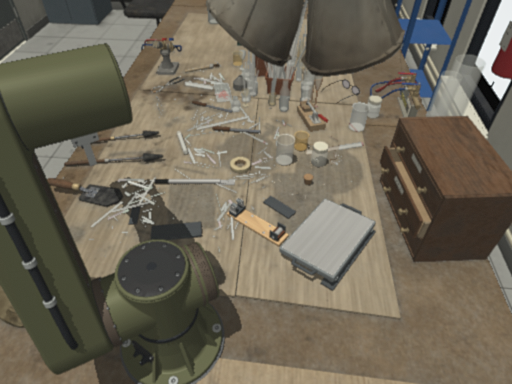

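View pics/top0.png

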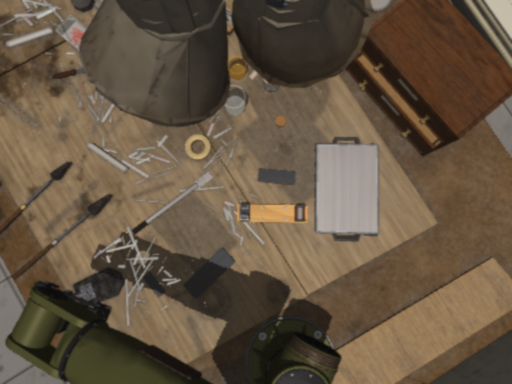

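View pics/wrist0.png

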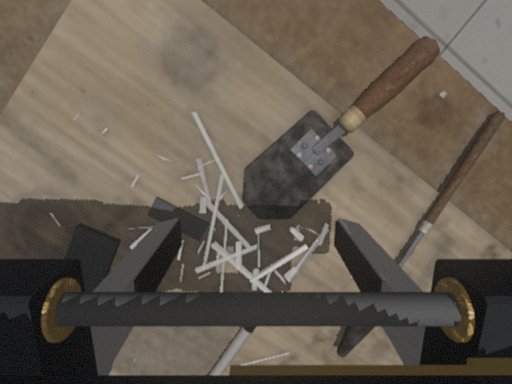

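```bash
cat >> h.py <<'E'
def K(p):
    f=192/np.tan(np.radians(p['vertical_fov'])/2); return f
from scipy.spatial.transform import Rotation as R
def T(p,o=None,ee=None,rot=None):
    if 'cam_to_world' in p: return p['cam_to_world']
    M=np.eye(4); M[:3,:3]=R.from_euler('xyz',rot if rot is not None else o['eef_rot']).as_matrix(); M[:3,3]=ee if ee is not None else o['ee_pos']
    return M@p['mount']
def cloud(d,p,Tm):
    f=K(p); v,u=np.mgrid[0:384,0:512]
    X=np.stack([(u-p['cx'])/f*d,-(v-p['cy'])/f*d,-d],-1)
    return X@Tm[:3,:3].T+Tm[:3,3]
def ray(u,v,z,p,Tm):
    f=K(p); r=Tm[:3,:3]@np.array([(u-p['cx'])/f,-(v-p['cy'])/f,-1.]); c=Tm[:3,3]
    return c+r*(z-c[2])/r[2]
E
python3 - <<'E'
from h import *
a=np.load('pics/top0.npz'); p=ctrl.camera_params('top')
C=cloud(a['d'],p,T(p))
np.save('pics/topC.npy',C)
for u,v in [(276,176),(208,271),(347,188),(330,160),(365,220),(270,213),(244,211),(300,212),(170,205),(212,176),(198,147),(236,100),(280,120),(150,150),(400,250)]: print(u,v,C[v,u].round(4))
z=C[:,:,2]
vis=np.clip((z+0.01)/0.09*255,0,255).astype(np.uint8)
vis=cv2.applyColorMap(vis,cv2.COLORMAP_JET)
cv2.imwrite('pics/topz.png',cv2.resize(vis[80:320,40:420],None,fx=2,fy=2,interpolation=0))
im=a['im'][:,:,::-1]
cv2.imwrite('pics/topzoom.png',cv2.resize(im[100:300,80:390],None,fx=2.5,fy=2.5,interpolation=cv2.INTER_CUBIC))
E
```

```text
276 176 [0.5342 0.0223 0.0115]
208 271 [0.2638 0.2277 0.0168]
347 188 [ 0.4892 -0.1782  0.0481]
330 160 [ 0.5714 -0.1329  0.0499]
365 220 [ 0.3963 -0.224   0.052 ]
270 213 [0.4256 0.0436 0.0136]
244 211 [0.433  0.1191 0.0282]
300 212 [ 0.4253 -0.0427  0.029 ]
170 205 [0.457  0.3343 0.0217]
212 176 [0.5398 0.2113 0.0109]
198 147 [0.6291 0.252  0.0044]
236 100 [0.7699 0.1349 0.0025]
280 120 [0.6975 0.0058 0.0315]
150 150 [0.6249 0.3962 0.0009]
400 250 [ 0.3068 -0.3346 -0.0042]
```

View pics/topz.png

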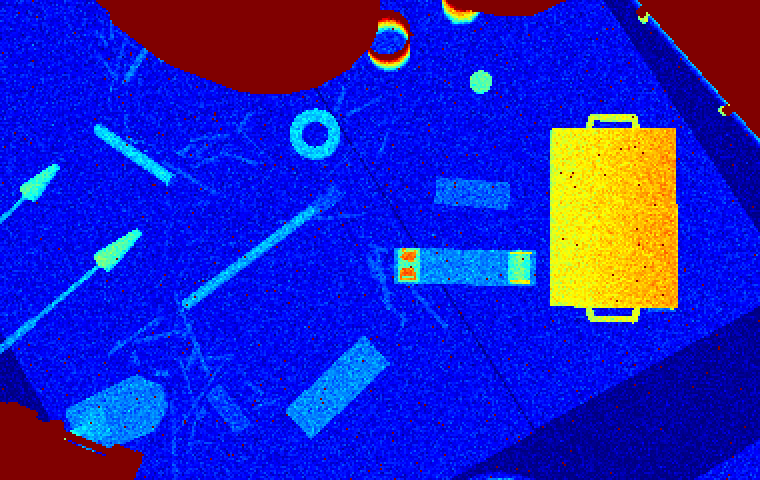

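View pics/topzoom.png

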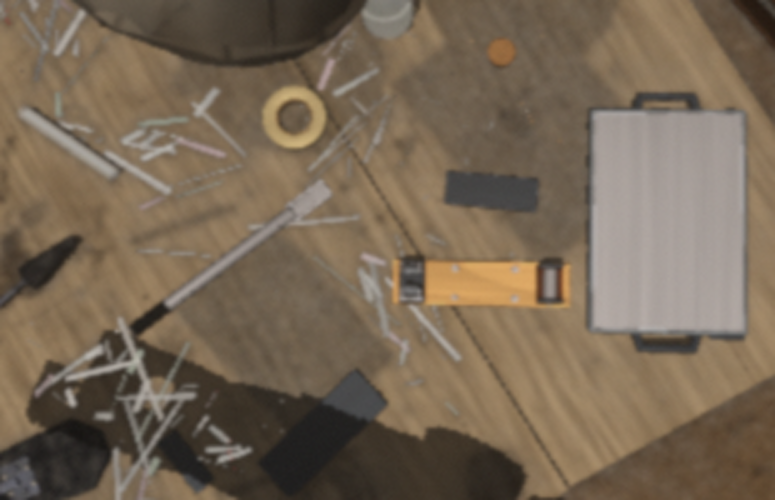

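Run:
```python
from h import *
C=np.load('pics/topC.npy'); a=np.load('pics/top0.npz')
z=cv2.medianBlur(C[:,:,2].astype(np.float32),3)
p=ctrl.camera_params('top')
def rect(mask,name,zz=None):
    n,l,s,c=cv2.connectedComponentsWithStats(mask.astype(np.uint8))
    i=1+np.argmax(s[1:,4]); m=(l==i)
    v,u=np.nonzero(m)
    h=np.median(z[m]) if zz is None else zz
    P=np.array([ray(a_,b_,h,p,T(p))[:2] for a_,b_ in zip(u,v)])*1000
    r=cv2.minAreaRect(P.astype(np.float32)); cen=P.mean(0); 
    w,V=np.linalg.eigh(np.cov(P.T)); d=V[:,1]
    print(name,m.sum(),'z',np.median(z[m]).round(4),'rect',np.round(r[0],1),np.round(r[1],1),round(r[2],1),'mean',cen.round(1),'dir',d.round(3),'sd',np.sqrt(12*w).round(1), 'bbox',u.min(),u.max(),v.min(),v.max())
    return m
def win(u0,u1,v0,v1):
    m=np.zeros(z.shape,bool); m[v0:v1,u0:u1]=1; return m
print('bench', [np.median(z[win(*w)]).round(4) for w in [(230,250,150,170),(300,312,120,200),(180,200,240,250),(290,310,240,250)]])
rect(win(305,390,130,245)&(z>.035),'plate')
rect(win(235,308,195,230)&(z>.007),'board',.012)
rect(win(235,308,195,230)&(z>.022),'x')
rect(win(250,303,160,190)&(z>.0045),'shimA')
im=a['im'].astype(int); s=im.sum(2)
rect(win(250,303,162,190)&(s<210),'shimA rgb',.008)
rect(win(180,240,245,300)&(z>.0045),'big')
rect(win(140,170,270,300)&(z>.0045),'small')
rect(win(120,205,180,240)&(z>.008),'bar',.01)
rect(win(180,215,140,165)&(z>.008),'tape')
```

```text
bench [np.float32(0.0009), np.float32(0.0012), np.float32(0.0013), np.float32(0.001)]
plate 5927 z 0.0495 rect [ 489.4 -176.6] [180.4 297. ] 87.6 mean [ 488.1 -176.1] dir [-0.999  0.049] sd [178.7 270.3] bbox 315 378 137 240
board 1277 z 0.0141 rect [425.6  39.1] [208.   52.6] 88.3 mean [425.4  38.1] dir [0.049 0.999] sd [ 52.4 208.6] bbox 236 307 204 222
x 183 z 0.0331 rect [429.9 119.1] [28.9 46.1] 88.4 mean [429.9 119. ] dir [-1.     0.025] sd [31.2 48.1] bbox 239 249 204 220
shimA 515 z 0.0095 rect [533.7  20.2] [115.5  44.2] 84.7 mean [533.4  22.2] dir [0.112 0.994] sd [ 41. 110.] bbox 257 296 169 184
shimA rgb 248 z 0.0097 rect [540.5  19. ] [100.7  29.8] 88.3 mean [541.4  23. ] dir [0.07  0.998] sd [ 24.3 103.1] bbox 260 294 169 179
big 1090 z 0.0129 rect [258.1 227.1] [ 58.  157.5] 41.8 mean [257.9 227.3] dir [-0.669  0.743] sd [ 57.2 157. ] bbox 183 234 248 298
small 238 z 0.0063 rect [229.3 386.4] [75.5 28. ] 38.9 mean [230.  387.1] dir [-0.764 -0.646] sd [26.9 74.1] bbox 143 165 273 295
bar 456 z 0.0157 rect [452.6 350.1] [ 22.3 248.3] 34.5 mean [451.2 350.1] dir [-0.581  0.814] sd [ 16.2 249.1] bbox 131 199 180 234
tape 304 z 0.0189 rect [619.  253.4] [71.3 56.9] 88.3 mean [619.5 253. ] dir [0.086 0.996] sd [60.3 77.3] bbox 185 209 140 159
```

Run:
```python
from h import *
o=ctrl.get_obs(); M=R.from_euler('xyz',o['eef_rot']).as_matrix(); print(M.round(3))
print('tool y ang',np.arctan2(M[1,1],M[0,1]),'tool z ang',np.arctan2(M[1,2],M[0,2]))
b=np.arctan2(-.814,.581); print('bar ang',b)
```

```text
[[-0.     0.389  0.921]
 [-0.001  0.921 -0.389]
 [-1.    -0.001 -0.   ]]
tool y ang 1.1709935131943543 tool z ang -0.3998028785734369
bar ang -0.9508955563622783
```

Request:
send_rows(rows=[[[36,-20,0,-0.11],[36,-20,0,-0.11],[36,-20,0,-0.11],[36,-20,0,-0.11],[36,-20,0,-0.11],[30,-20,0,0],[0,0,0,0],[0,0,0,0]]])

```text
time_s: 0.95
ee_pos: [0.4242, 0.3863, 0.2051]
eef_rot: [-1.76, 1.57, -2.711]
force: [-0.5, 0.4, 0.5]
grip_width: 0.0937
```

Run:
```python
from h import *
im,d,p,o=snap('wrist','w1'); print(o['time_s'],o['ee_pos'],o['force'])
```

```text
0.95 [0.42424758 0.38625348 0.20505873] [-0.53945103  0.38452823  0.48206904]
```

View pics/w1.png

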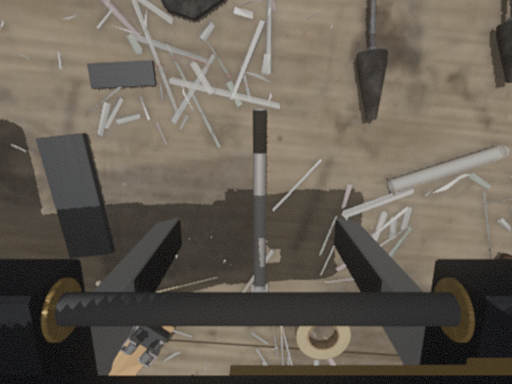

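Run:
```python
from h import *
a=np.load('pics/w1.npz'); p=ctrl.camera_params('wrist'); Tm=T(p,ee=a['ee'],rot=a['rot'])
im=a['im'].astype(int)
for v in (115,130,145,160,170): print(v,im[v,248:272].sum(1))
print(im[100:160:2,260].sum(1))
C=cloud(a['d'],p,Tm)
for v in (115,130,145,160,170,185): print(C[v,252:268,2].round(4))
for uv in [(260,110.5),(260,153),(260,250)]: print(ray(*uv,.016,p,Tm).round(4),ray(*uv,.008,p,Tm).round(4))
```

```text
115 [406 407 412 401 337 203 150 158 176 170 160 174 158 162 156 184 158 155
 178 284 383 396 387 380]
130 [391 377 389 385 324 196 143 163 162 171 167 174 168 158 166 156 163 154
 226 364 403 389 389 396]
145 [390 393 401 393 346 212 142 160 160 144 169 168 156 161 148 151 153 120
 235 373 412 418 411 412]
160 [335 332 327 333 315 306 360 401 427 463 493 496 489 466 419 399 359 321
 281 345 366 369 373 370]
170 [341 336 345 349 340 293 366 392 435 467 490 503 480 464 417 399 356 303
 272 348 383 390 378 396]
[488 533 457 354 411 334 165 164 176 174 158 162 170 179 178 168 164 158
 156 167 150 157 150 154 169 149 164 459 488 486]
[-0.0015  0.0121  0.0145  0.0146  0.0159  0.0165  0.0167  0.0165  0.0181
  0.0158  0.016   0.0165  0.0152  0.0136  0.0113 -0.0009]
[ 0.0004  0.0119  0.0132  0.0141  0.0166  0.0161  0.0177  0.0152  0.0159
  0.0165  0.0166  0.0161  0.0148  0.0138  0.0114 -0.0007]
[0.001  0.01   0.015  0.0141 0.0161 0.0182 0.0171 0.0161 0.016  0.0167
 0.0162 0.0165 0.0139 0.0146 0.0094 0.001 ]
[-0.0014  0.0091  0.0131  0.0139  0.0152  0.0155  0.0155  0.0165  0.0158
  0.0161  0.0158  0.0144  0.0143  0.0126  0.0068 -0.0009]
[-0.0006  0.0081  0.0126  0.0143  0.0153  0.0158  0.0146  0.0174  0.0178
  0.0152  0.0159  0.0148  0.0143  0.013  -0.0002 -0.0003]
[ 0.0003  0.008   0.0127  0.0139  0.0145  0.0142  0.0163  0.0168  0.016
  0.0159  0.0154  0.0144  0.0125  0.0111 -0.0008 -0.    ]
[0.3824 0.4468 0.016 ] [0.3825 0.4469 0.008 ]
[0.4108 0.4073 0.016 ] [0.4114 0.4066 0.008 ]
[0.4831 0.3064 0.016 ] [0.4853 0.3035 0.008 ]
```

Request:
send_rows(rows=[[[10,-12,-40,0],[9,-12,-40,0],[0,0,-40,0],[0,0,-40,0],[0,0,-26,0],[0,0,-12,0],[0,0,-4,0],[0,0,0,0]]])

```text
time_s: 1.8
ee_pos: [0.4431, 0.3632, 0.0042]
eef_rot: [1.614, 1.57, 0.665]
force: [0.0, -0.5, 1.1]
grip_width: 0.094
```

Close gently so the bar can pivot in the grip.

Request:
send_rows(rows=[[[0,0,-1,0],[0,0,0,0],[0,0,0,0],[0,0,0,0],[0,0,0,0],[0,0,0,0],[0,0,0,0],[0,0,0,0]]], grip=1, newtons=5)

```text
time_s: 2.6
ee_pos: [0.4431, 0.3626, 0.0024]
eef_rot: [-0.146, 1.571, -1.096]
force: [-0.4, -0.3, -0.0]
grip_width: 0.0335
```

Request:
send_rows(rows=[[[0,0,0,0],[0,0,0,0],[0,0,0,0],[0,0,0,0],[0,0,0,0]]])

```text
time_s: 3.1
ee_pos: [0.4431, 0.3627, 0.0025]
eef_rot: [1.605, 1.571, 0.655]
force: [1.3, 0.3, 0.4]
grip_width: 0.0162
```

Request:
send_rows(rows=[[[0,0,6,0],[0,0,6,0],[0,0,6,0],[0,0,6,0],[0,0,6,0],[1,-1,6,0],[1,-1,6,0],[1,-1,5,0],[1,-2,6,0],[0,0,0,0]]])

```text
time_s: 4.1
ee_pos: [0.4475, 0.3576, 0.0563]
eef_rot: [1.548, 1.57, 0.598]
force: [0.3, 1.1, -3.2]
grip_width: 0.0159
```

Run:
```python
from h import *
im,d,p,o=snap('wrist','w2'); print(o['time_s'],o['ee_pos'],o['force'])
snap('scene','s2')
C=cloud(d,p,T(p,o)); 
for v in range(100,200,8): 
    i=np.nonzero(C[v,240:280,2]>C[v,240:280,2].max()-.01)[0]; print(v,C[v,240+int(np.median(i))].round(4))
s=cv2.imread('pics/s2.png'); cv2.imwrite('pics/s2z.png',cv2.resize(s[100:280,100:400],None,fx=2.6,fy=2.6,interpolation=2))
```

```text
4.1 [0.44754177 0.35758743 0.05632245] [ 0.2830004   1.06921758 -3.23865643]
100 [0.4016 0.4192 0.0935]
108 [0.4035 0.4165 0.0929]
116 [0.4056 0.4137 0.0919]
124 [0.4076 0.4108 0.0902]
132 [0.4042 0.4148 0.2359]
140 [0.4116 0.4045 0.0877]
148 [0.4142 0.4017 0.0876]
156 [0.4165 0.3984 0.0858]
164 [0.419  0.395  0.0837]
172 [0.4211 0.3912 0.0821]
180 [0.4042 0.4148 0.2359]
188 [0.4263 0.3839 0.0792]
196 [0.4294 0.3804 0.0778]
```

View pics/w2.png

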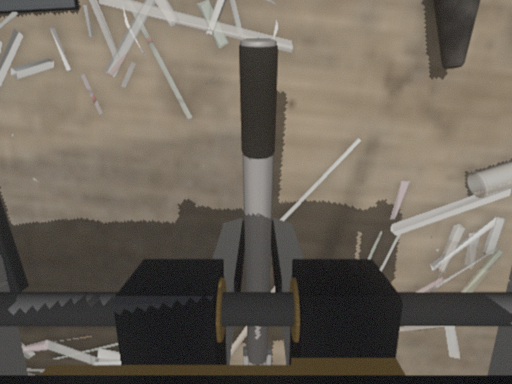

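View pics/s2z.png

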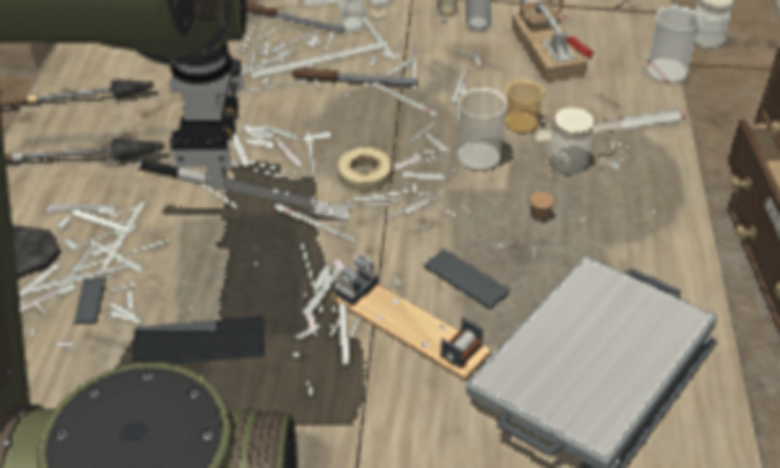

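Request:
send_rows(rows=[[[0,0,0,0],[0,0,0,0],[0,0,0,0],[0,0,5,0],[0,0,15,0],[0,0,20,0],[0,0,20,0],[0,0,0,0]]], grip=1, newtons=60)

```text
time_s: 5.0
ee_pos: [0.4483, 0.3585, 0.1191]
eef_rot: [1.561, 1.565, 0.611]
force: [-0.2, 0.8, -4.1]
grip_width: 0.0145
```

```bash
cat >> h.py <<'E'
def barfit(tag):
    im,d,p,o=snap('wrist',tag); C=cloud(d,p,T(p,o)); P=[]
    ee=o['ee_pos']
    for v in range(20,205,4):
        row=C[v,225:290]; zz=row[:,2]; ok=(zz>ee[2]+.012)&(zz<ee[2]+.075)
        if ok.sum()>5:
            q=row[ok]; P.append([*q[:,:2].mean(0), np.percentile(q[:,2],85)])
    P=np.array(P)
    if len(P)<4: print('few',len(P)); return o,P
    for _ in range(3):
        c=P.mean(0); u,s,vt=np.linalg.svd(P-c); t=(P-c)@vt[0]; r=np.linalg.norm(P-c-np.outer(t,vt[0]),axis=1); P=P[r<max(.003,2*np.median(r))]
    dd=vt[0]*np.sign(-vt[0][2]); 
    print('t',o['time_s'],'ee',ee.round(4),'F',o['force'].round(1),'n',len(P),'handle-most',P[0].round(4),'dir',dd.round(3),'slope',np.arcsin(-dd[2]).round(3),'ang',np.arctan2(dd[1],dd[0]).round(3))
    return o,P
E
python3 -c "
from h import *
barfit('w3')"
```

```text
t 5.0 ee [0.4483 0.3585 0.1191] F [-0.2  0.8 -4.1] n 42 handle-most [0.3883 0.4389 0.1613] dir [ 0.555 -0.774 -0.305] slope 0.31 ang -0.948
```

Request:
send_rows(rows=[[[0,0,-25,0],[0,0,-25,0],[0,0,-9,0],[0,0,-3,0],[0,0,0,0]]])

```text
time_s: 5.55
ee_pos: [0.4472, 0.3576, 0.0536]
eef_rot: [-1.102, 1.571, -2.052]
force: [-0.8, 0.5, -3.6]
grip_width: 0.0141
```

Request:
send_rows(rows=[[[0,0,0,0],[0,0,0,0],[0,0,2,0],[0,0,4,0],[1,-1,4,0],[1,-1,4,0],[1,-1,3,0],[0,0,0,0],[0,0,0,0]]], newtons=5)

```text
time_s: 6.45
ee_pos: [0.4501, 0.3546, 0.0705]
eef_rot: [2.352, 1.571, 1.402]
force: [-0.8, 0.4, -3.8]
grip_width: 0.0154
```

Request:
send_rows(rows=[[[0,0,0,0],[0,0,0,0],[0,0,0,0],[0,0,5,0],[0,0,20,0],[0,0,30,0],[0,0,30,0],[0,0,0,0]]], newtons=60)

```text
time_s: 7.25
ee_pos: [0.4515, 0.3556, 0.1597]
eef_rot: [1.553, 1.564, 0.603]
force: [0.6, 0.2, -3.5]
grip_width: 0.0145
```

```bash
python3 -c "
from h import *
barfit('w4')"
```

```text
t 7.25 ee [0.4515 0.3556 0.1597] F [ 0.6  0.2 -3.5] n 40 handle-most [0.3944 0.4325 0.2107] dir [ 0.536 -0.752 -0.384] slope 0.394 ang -0.951
```

Request:
send_rows(rows=[[[-3,-30,0,-0.095],[-3,-31,0,-0.095],[-3,-31,0,-0.095],[-3,-31,0,-0.095],[-3,-31,0,-0.095],[-3,-31,0,-0.095],[-3,-31,0,-0.095],[0,0,0,0],[0,0,0,0]]])

```text
time_s: 8.2
ee_pos: [0.4287, 0.1382, 0.1545]
eef_rot: [-1.404, 1.569, -3.019]
force: [0.0, -0.1, -3.5]
grip_width: 0.0147
```

Run:
```python
from h import *
o,P=barfit('w5')
im,d,p,o=snap('top','t5')
cv2.imwrite('pics/t5z.png',cv2.resize(im[120:300,180:400,::-1],None,fx=3,fy=3,interpolation=2))
```

```text
t 8.2 ee [0.4287 0.1382 0.1545] F [ 0.  -0.1 -3.5] n 40 handle-most [0.4319 0.2327 0.2058] dir [-0.046 -0.92  -0.389] slope 0.4 ang -1.621
```

View pics/t5z.png

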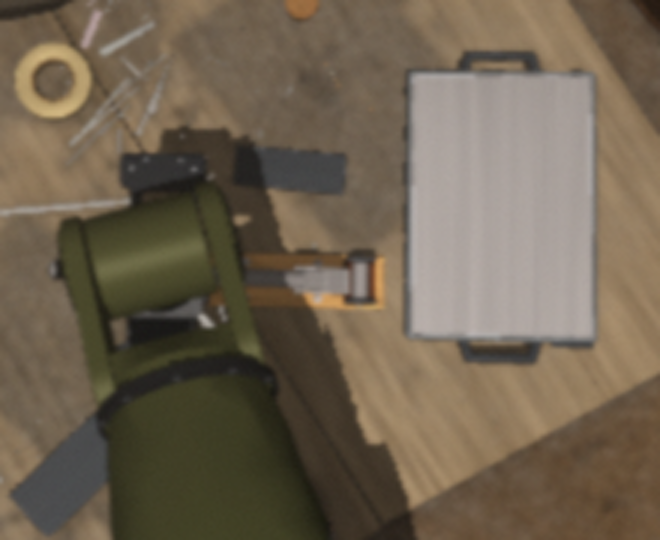

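View pics/w5.png

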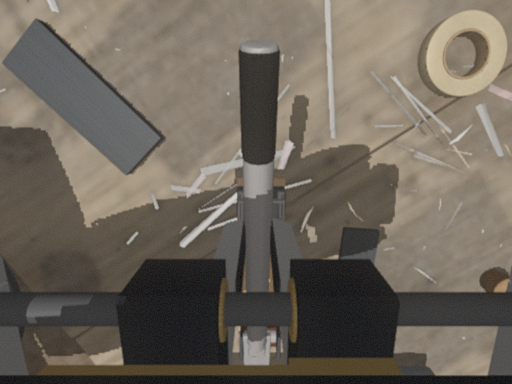

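Run:
```python
from h import *
a=np.load('pics/t5.npz'); p=ctrl.camera_params('top'); C=cloud(a['d'],p,T(p))
np.set_printoptions(linewidth=220)
print((C[203:224,272:310,2]*1000).round().astype(int))
print('cols y',(C[213,272:310,1]*1000).round().astype(int))
print('rows x',(C[203:224,300,0]*1000).round().astype(int))
# edge of plate
im=a['im'].astype(int).sum(2); print(im[150,308:325],(C[150,308:325,:]*1000).round().astype(int)[:,1:].tolist())
for y,x in[(213,285),(206,300),(220,300)]: print(C[y,x].round(4))
```

```text
[[   1    2 1414    6    3   -2   -1   -1   -3    1    4    3   -3   -5   -1    3    0    1   -2    4   -6   -3    4    6    0    3    1    1    2    2    4   -5    2    6    5    1    1    5]
 [   3    5    4    0   -4    6    2    2    2   -1    2    6   -3    9    1    1    0    4    2    2    2   -2   -3 1414   -2    1    0    2    3    3    3   -3   -2    6    2   -1    5    4]
 [  11   11   12   13   14   13   13   10   16   14   15   17   13   17   13   12   12   19    9   16   19   14   12   12   11   13   24   23   28   10   14   20   14   12   16   10    0    5]
 [  16   19   12   11   16   10   12   10   13   13   18   21    8   12   17    7   17    8   11   17   17   15   21   44   50   50   50   52   51   48   46   49   43   49   16   16    2   -1]
 [  12   11   16   13   14   13   11   19   17   13   14   19   18   11   12   10   14   15   15   11   14   17   21   27   33   25   33   32   36   29   27   25   31   10   16   12   -6    4]
 [  16   14   13   11   10   11   16   15    9   12   14   16   15   10   21   13   19   10   16   10   17   13   14   26   31   33   3
[... 2842 characters left out ...]
  -1    6    0    2    6    2   10   -3    5    3    0   -1    0   -2    1    1    6   -1   -2   -6    0    0]]
cols y [ 42  39  36  33  30  28  25  23  20  16  14  11   8   5   2   0  -3  -6  -9 -12 -15 -18 -21 -24 -31 -34 -37 -40 -42 -45 -49 -51 -55 -59 -62 -64  85 -72]
rows x [453 450 446 441 439 437 434 431 428 425 422 419 417 414 411 408 405 402 399 397 394]
[282 285 289 288 287 271 220 199 283 380 445 471 484 481 479 477 476] [[-77, -4], [-79, 0], [-82, 2], [-86, -3], [-88, 2], [-91, 1], [-94, 6], [-93, 37], [-94, 48], [-97, 47], [-100, 44], [-104, 41], [-105, 52], [-109, 44], [-112, 44], [-114, 49], [-117, 47]]
[0.4207 0.0054 0.105 ]
[ 0.4415 -0.0414  0.0506]
[ 0.4017 -0.0399  0.0497]
```

Request:
send_rows(rows=[[[1,0,-12,0],[1,0,-12,0],[0,0,-9,0],[0,0,0,0],[-1,-10,-4,0],[0,-10,-4,0],[-1,-10,-4,0],[0,0,0,0]]])

```text
time_s: 9.1
ee_pos: [0.4288, 0.1072, 0.1101]
eef_rot: [-1.106, 1.57, -2.722]
force: [1.0, 0.4, -4.0]
grip_width: 0.0143
```

Run:
```python
from h import *
o,P=barfit('w6')
im,d,p,o=snap('top','t6')
np.set_printoptions(linewidth=220)
C=cloud(d,p,T(p))
print((C[203:224,282:322,2]*1000).round().astype(int))
im,d,p,o=snap('scene','s6')
cv2.imwrite('pics/s6z.png',cv2.resize(im[180:290,200:400,::-1],None,fx=3.8,fy=3.8,interpolation=2))
```

```text
t 9.1 ee [0.4288 0.1072 0.1101] F [ 1.   0.4 -4. ] n 40 handle-most [0.432  0.2017 0.1616] dir [-0.046 -0.921 -0.387] slope 0.397 ang -1.621
[[  -4    2    0    4   -3    2    3    0   -1    6   -3    0    3   -1   -2    1    1   -1    4    1    2    4    2    4    0    0   -2   -5    0   -4    1    3   -1   36   37   46   48   44   48   48]
 [  -2    5    3 1414    2    4    2    0    3   -3    1    3    4    1    0    2   -1   -3    3    2    2    5    4   -3    1   -2    5    1    2    5    1    8   -3   40   43   40   47   43   45   44]
 [  14   18   16   15    8   14   15   10   15   10   17   11   10    8   15   11   27   29   28   12   11   18   12    8   17   12    0    5    7    3   -5    0    3   42   44   48   48   47   42   46]
 [  12   13   16    9    8   13    9   15   16   14   11   12   17   46   46   48   46   45   48   47   44   50   49   45   15   14    4    2    2    5    2    5   -1   38   39   51   45   42   50   48]
 [  13   15   10   15   14   17    6   13    5   20   19   16   19   27   31   31   34   40   36   29   29   26   26   14   13   19   -3    2   -1 
[... 2604 characters left out ...]
1414   16   17   14    1    5   -2    5    3    3    0   43   44   47   44   43   49   48]
 [  14    8   16   15   15   16   14   13   10   13   15   12   27   32   32   32   40   38   38   46   45   43   47   13   14   10   -4   -6    6    5   -2    2   -4   45   41   44   47   45   44   45]
 [  13   12   11   10   11   11   17   13   10   11   13   14   15    9   15   15   12   13   15   16   11   16   12   13   16    9   -5   -4    2    9    2   -1    6   46   42   45   45   42   49   44]
 [  -2    0    0    0    3   -6    6    3    4   -2    1    6   -1    2    2   -1    6    1    3    2    9    3    2   -4    0    7    0   -2    0    1   -2    0   -1   40   43   43   41   42   51   47]]
```

View pics/s6z.png

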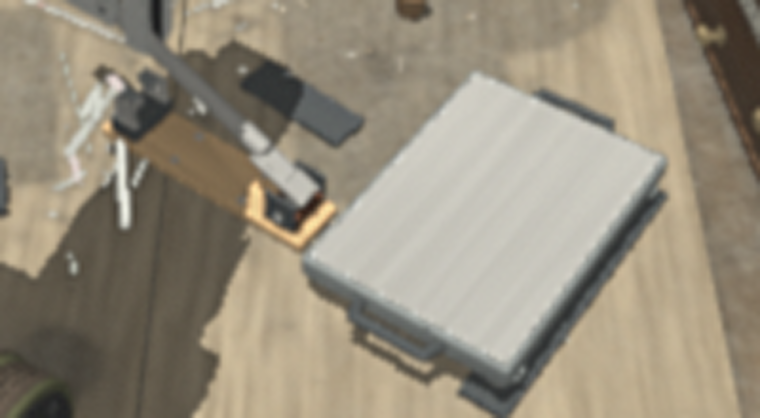

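Request:
send_rows(rows=[[[-1,0,-4,0],[0,0,-3,0],[0,0,-2,0],[0,0,0,0]]])

```text
time_s: 9.65
ee_pos: [0.4279, 0.1087, 0.1011]
eef_rot: [-1.405, 1.57, -3.02]
force: [-0.4, 0.4, -3.5]
grip_width: 0.0148
```

Request:
send_rows(rows=[[[0,0,-1.5,0],[0,0,0,0]]])

```text
time_s: 9.85
ee_pos: [0.428, 0.1086, 0.0998]
eef_rot: [-1.282, 1.571, -2.897]
force: [-0.1, 0.7, -3.8]
grip_width: 0.0144
```

Request:
send_rows(rows=[[[0,0,-1.5,0],[0,0,0,0]]])

```text
time_s: 10.05
ee_pos: [0.4281, 0.1086, 0.0983]
eef_rot: [-1.107, 1.571, -2.721]
force: [0.4, -0.4, -3.8]
grip_width: 0.0146
```

Request:
send_rows(rows=[[[0,0,-1.5,0],[0,0,0,0]]])

```text
time_s: 10.25
ee_pos: [0.4281, 0.1086, 0.0968]
eef_rot: [-0.695, 1.571, -2.31]
force: [-0.7, -0.4, -3.9]
grip_width: 0.0147
```

Request:
send_rows(rows=[[[0,0,-1.5,0],[0,0,0,0]]])

```text
time_s: 10.45
ee_pos: [0.4281, 0.1086, 0.0953]
eef_rot: [-0.937, 1.571, -2.551]
force: [-0.3, -0.5, -3.9]
grip_width: 0.0149
```

Request:
send_rows(rows=[[[0,0,-1.5,0],[0,0,0,0]]])

```text
time_s: 10.65
ee_pos: [0.4281, 0.1086, 0.0938]
eef_rot: [-0.69, 1.571, -2.304]
force: [0.6, -0.5, -2.6]
grip_width: 0.0143
```

Run:
```python
from h import *
o,P=barfit('w7')
im,d,p,o=snap('top','t7')
np.set_printoptions(linewidth=220)
C=cloud(d,p,T(p))
b=C[209:217,282:306]; print((np.median(b[:,:,2],0)*1000).round(1)); print((np.median(b[:,:,1],0)*1000).round(1))
im,d,p,o=snap('scene','s7')
cv2.imwrite('pics/s7z.png',cv2.resize(im[180:290,200:400,::-1],None,fx=3.8,fy=3.8,interpolation=2))
```

```text
t 10.65 ee [0.4281 0.1086 0.0938] F [ 0.6 -0.5 -2.6] n 41 handle-most [0.4312 0.2052 0.1409] dir [-0.043 -0.933 -0.357] slope 0.366 ang -1.617
[67.1 65.8 66.4 61.8 61.9 63.9 61.8 57.6 58.9 53.2 51.7 47.7 49.1 44.9 43.7 41.4 41.7 39.2 37.4 38.  36.8 36.5 34.6 34.2]
[ 11.5   8.6   5.7   2.9  -0.   -2.7  -5.6  -8.7 -11.6 -14.8 -17.8 -21.  -23.8 -26.9 -29.7 -32.6 -35.7 -38.8 -41.8 -44.8 -47.7 -50.5 -53.7 -56.6]
```

View pics/s7z.png

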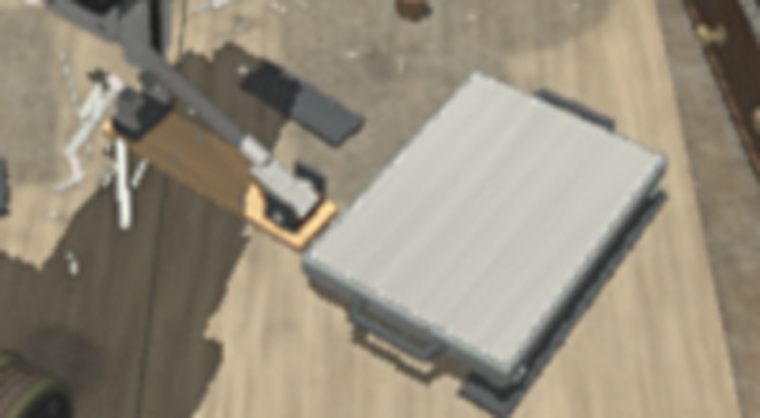

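Request:
send_rows(rows=[[[0,0,0,0],[0,0,0,0],[0,0,3,0],[0,0,3,0],[0,0,3,0],[0,0,0,0],[0,0,0,0]]], newtons=6)

```text
time_s: 11.5
ee_pos: [0.4281, 0.1086, 0.103]
eef_rot: [2.003, 1.571, 0.388]
force: [-0.3, 0.1, -3.0]
grip_width: 0.0157
```

Run:
```python
from h import *
o,P=barfit('w8')
```

```text
t 11.5 ee [0.4281 0.1086 0.103 ] F [-0.3  0.1 -3. ] n 40 handle-most [0.431 0.203 0.155] dir [-0.041 -0.915 -0.401] slope 0.413 ang -1.615
```

Request:
send_rows(rows=[[[0,-5,-2.2,0],[0,-5,-2.2,0],[-1,-5,-2.2,0],[0,-4,-1.8,0],[0,-4,-1.8,0],[0,0,0,0]]], newtons=10)

```text
time_s: 12.15
ee_pos: [0.427, 0.0851, 0.0925]
eef_rot: [-1.156, 1.57, -2.772]
force: [-0.2, -0.4, -3.4]
grip_width: 0.0156
```

Run:
```python
from h import *
o,P=barfit('w9')
im,d,p,o=snap('top','t9')
cv2.imwrite('pics/t9z.png',cv2.resize(im[180:240,260:350,::-1],None,fx=8,fy=8,interpolation=2))
```

```text
t 12.15 ee [0.427  0.0851 0.0925] F [-0.2 -0.4 -3.4] n 40 handle-most [0.4297 0.1795 0.144 ] dir [-0.041 -0.916 -0.399] slope 0.41 ang -1.616
```

View pics/t9z.png

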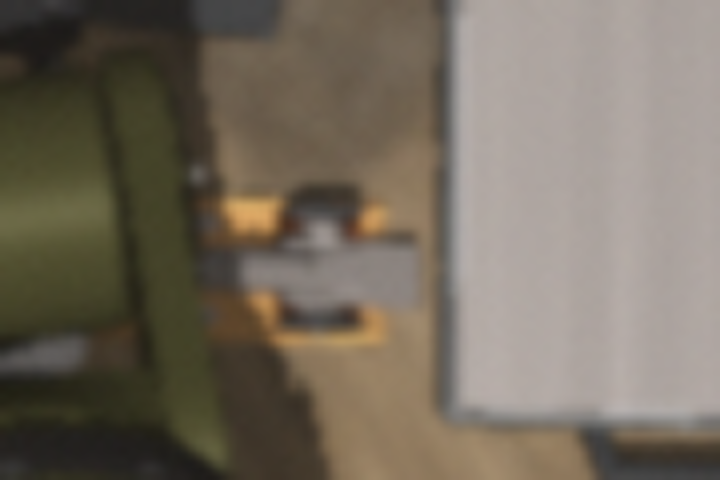

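Request:
send_rows(rows=[[[0,-4,-1.8,0],[0,-4,-1.8,0],[0,-4,-1.7,0],[-1,-4,-1.7,0],[0,-4,-1.7,0],[0,-2,-0.8,0],[0,0,0,0]]])

```text
time_s: 12.95
ee_pos: [0.426, 0.0633, 0.0831]
eef_rot: [-0.948, 1.571, -2.563]
force: [-0.3, -0.8, -3.3]
grip_width: 0.0156
```

Run:
```python
from h import *
o,P=barfit('w10')
im,d,p,o=snap('top','t10')
cv2.imwrite('pics/t10z.png',cv2.resize(im[180:240,260:350,::-1],None,fx=8,fy=8,interpolation=2))
```

```text
t 12.95 ee [0.426  0.0633 0.0831] F [-0.3 -0.8 -3.3] n 40 handle-most [0.4289 0.1576 0.1349] dir [-0.042 -0.916 -0.4  ] slope 0.412 ang -1.617
```

View pics/t10z.png

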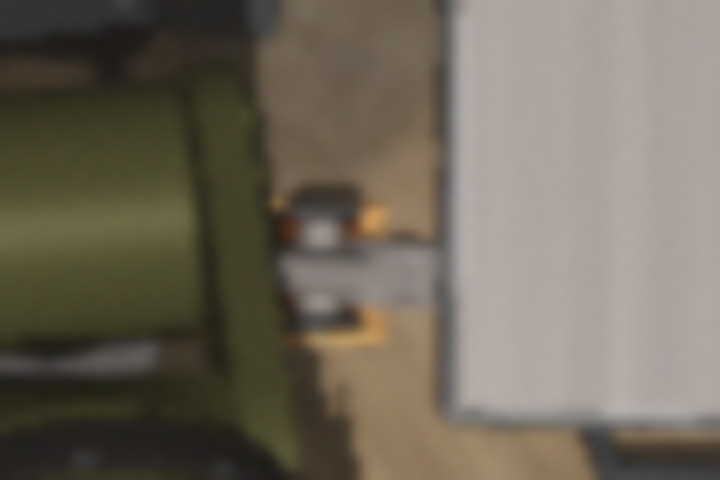

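Request:
send_rows(rows=[[[0,2,0.9,0],[0,3,1.3,0],[0,0,-3,0],[0,0,-3,0],[0,0,-3,0],[0,0,0,0],[0,0,0,0]]])

```text
time_s: 13.75
ee_pos: [0.427, 0.0693, 0.0771]
eef_rot: [2.124, 1.568, 0.509]
force: [-0.5, 6.3, 5.8]
grip_width: 0.0156
```

Run:
```python
from h import *
o,P=barfit('w11')
```

```text
t 13.75 ee [0.427  0.0693 0.0771] F [-0.5  6.3  5.8] n 42 handle-most [0.4305 0.1675 0.1239] dir [-0.048 -0.937 -0.346] slope 0.353 ang -1.622
```

Request:
send_rows(rows=[[[0,0,1,0],[0,0,0,0],[0,0,0,0],[0,0,0,0],[0,0,0,0],[0,0,15,0],[0,0,25,0],[0,0,30,0],[0,0,0,0]]], grip=0.1)

```text
time_s: 14.7
ee_pos: [0.4276, 0.0687, 0.1506]
eef_rot: [1.69, 1.565, 0.075]
force: [0.1, -0.3, 0.6]
grip_width: 0.0422
```

Run:
```python
from h import *
im,d,p,o=snap('wrist','w12'); print(o['time_s'],o['ee_pos'],o['force'],o['grip_width'])
im,d,p,o=snap('scene','s12')
cv2.imwrite('pics/s12z.png',cv2.resize(im[150:290,180:400,::-1],None,fx=3.5,fy=3.5,interpolation=2))
```

```text
14.7 [0.42760354 0.06872057 0.15059597] [ 0.11635223 -0.30803331  0.61636169] 0.04221215485476503
```

View pics/s12z.png

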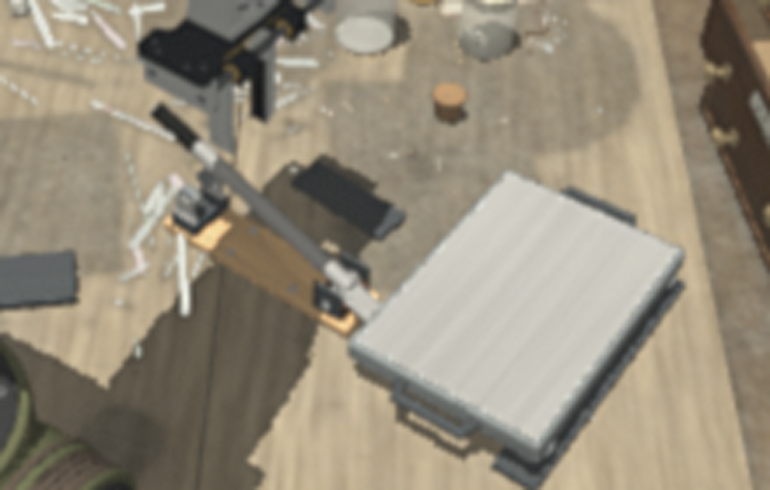

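View pics/w12.png

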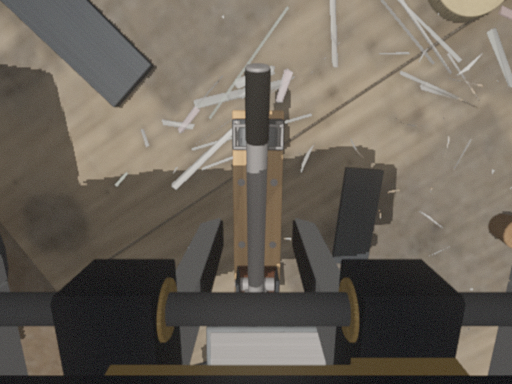

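Run:
```python
from h import *
a=np.load('pics/w12.npz'); p=ctrl.camera_params('wrist'); C=cloud(a['d'],p,T(p,ee=a['ee'],rot=a['rot']))
for v in range(56,210,8):
    r=C[v,235:280]; ok=(r[:,2]>.055)&(r[:,2]<.14); q=r[ok]
    if ok.sum(): print(v,ok.sum(),q[:,:2].mean(0).round(4),np.percentile(q[:,2],85).round(4))
```

```text
64 21 [0.4304 0.1686] 0.1222
72 26 [0.4304 0.163 ] 0.1292
80 26 [0.4302 0.1586] 0.1279
88 26 [0.4301 0.154 ] 0.1259
96 26 [0.4299 0.1493] 0.1247
104 25 [0.4293 0.1445] 0.1224
112 25 [0.4291 0.1395] 0.1203
120 25 [0.4289 0.1343] 0.1188
128 38 [0.4301 0.1279] 0.1163
136 37 [0.4293 0.1219] 0.1143
144 37 [0.4291 0.1157] 0.1118
152 22 [0.4276 0.1118] 0.1089
160 22 [0.4273 0.1057] 0.1065
168 21 [0.4274 0.0994] 0.1042
176 20 [0.4268 0.093 ] 0.1016
184 20 [0.4265 0.0862] 0.0992
192 20 [0.4262 0.0792] 0.0963
200 20 [0.4259 0.0719] 0.0936
208 19 [0.4251 0.0644] 0.0904
```

Request:
send_rows(rows=[[[1,25,0,0],[1,25,0,0],[0,23,0,0],[0,0,-15,0],[0,0,-18,0],[0,0,-14,0],[0,0,0,0]]])

```text
time_s: 15.5
ee_pos: [0.4266, 0.1413, 0.0979]
eef_rot: [-1.28, 1.566, -2.895]
force: [0.3, 0.4, 0.7]
grip_width: 0.0422
```

Request:
send_rows(rows=[[[0,0,0,0],[0,0,0,0],[0,0,0,0],[0,0,0,0],[0,0,0,0],[0,0,0,0]]], grip=1, newtons=25)

```text
time_s: 16.1
ee_pos: [0.4283, 0.1418, 0.1007]
eef_rot: [2.045, 1.57, 0.43]
force: [0.8, 1.3, 2.0]
grip_width: 0.0153
```

Request:
send_rows(rows=[[[0,2,-4,0],[0,2,-5,0],[0,2,-5,0],[0,1,-5,0],[0,2,-5,0],[0,1,-5,0],[0,0,0,0]]])

```text
time_s: 16.8
ee_pos: [0.4279, 0.152, 0.0708]
eef_rot: [-2.285, 1.57, 2.383]
force: [1.9, 4.2, 3.7]
grip_width: 0.0152
```

Run:
```python
from h import *
o,P=barfit('w13'); print(P[:8].round(4))
```

```text
t 16.8 ee [0.4279 0.152  0.0708] F [1.9 4.2 3.7] n 4 handle-most [0.4275 0.1804 0.0861] dir [ 0.015  0.383 -0.924] slope 1.177 ang 1.531
[[0.4275 0.1804 0.0861]
 [0.4274 0.1794 0.0903]
 [0.4274 0.1781 0.0944]
 [0.4273 0.1761 0.0953]]
```

Request:
send_rows(rows=[[[0,1,-5,0],[0,1,-5,0],[0,1,-5,0],[0,1,-4,0],[0,0,-3,0],[0,0,0,0]]])

```text
time_s: 17.45
ee_pos: [0.4306, 0.1559, 0.0503]
eef_rot: [1.796, 1.564, 0.181]
force: [13.4, 2.4, 6.1]
grip_width: 0.015
```

Request:
send_rows(rows=[[[0,1,-3,0],[0,0,-3,0],[0,0,-3,0],[0,0,0,0]]])

```text
time_s: 17.85
ee_pos: [0.4298, 0.157, 0.0405]
eef_rot: [1.849, 1.566, 0.234]
force: [13.7, 5.7, -3.1]
grip_width: 0.0153
```

Request:
send_rows(rows=[[[2,0,0,0],[1,0,0,0],[0,0,-3,0],[0,0,0,0]]])

```text
time_s: 18.25
ee_pos: [0.4311, 0.1568, 0.0366]
eef_rot: [2.775, 1.57, 1.16]
force: [4.8, 5.1, -4.4]
grip_width: 0.0152
```

Run:
```python
from h import *
im,d,p,o=snap('wrist','w14'); print(o['time_s'],o['ee_pos'],o['force'],o['grip_width'])
im,d,p,o=snap('scene','s14')
cv2.imwrite('pics/s14z.png',cv2.resize(im[150:290,180:400,::-1],None,fx=3.5,fy=3.5,interpolation=2))
```

```text
18.25 [0.43113198 0.15683522 0.03664054] [ 4.80434278  5.07482351 -4.43745621] 0.015168786069567284
```

View pics/s14z.png

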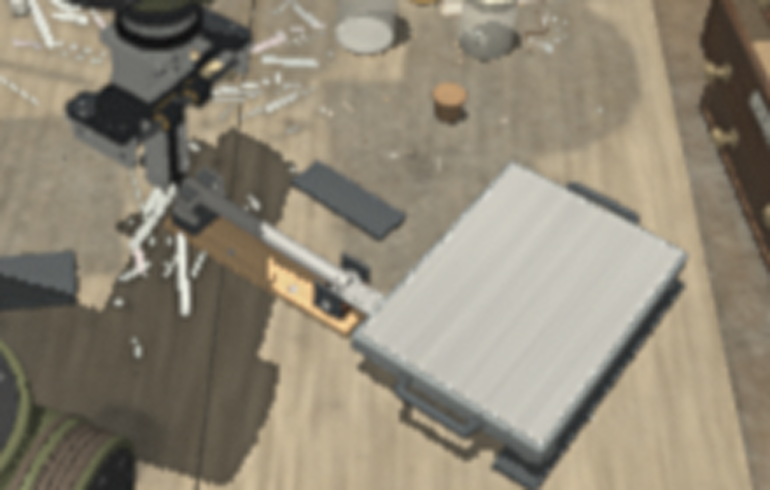

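View pics/w14.png

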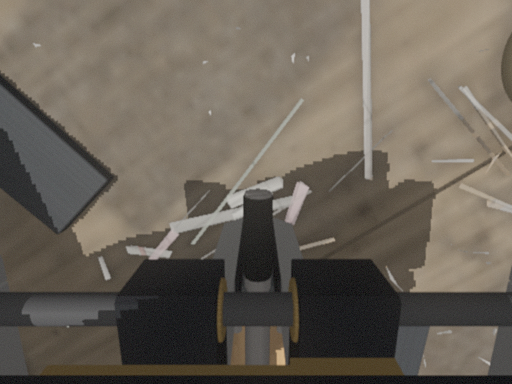

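Request:
send_rows(rows=[[[0.5,-0.5,-2,0],[0,0,-2,0],[0,0,-1,0],[0,0,0,0]]])

```text
time_s: 18.75
ee_pos: [0.4316, 0.1565, 0.032]
eef_rot: [3.132, 1.57, 1.517]
force: [2.9, 8.8, 0.5]
grip_width: 0.0153
```

Release gently and check that the clip holds.

Request:
send_rows(rows=[[[0,0,0,0],[0,0,0,0],[0,0,0,0],[0,0,0,0],[0,0,20,0],[0,0,35,0],[0,0,40,0],[0,0,40,0],[0,0,0,0]]], grip=0)

```text
time_s: 19.65
ee_pos: [0.4334, 0.1566, 0.1721]
eef_rot: [1.871, 1.563, 0.256]
force: [-0.5, -0.1, -0.3]
grip_width: 0.0474
```

Run:
```python
from h import *
im,d,p,o=snap('wrist','w15'); print(o['time_s'],o['ee_pos'],o['force'],o['grip_width'])
C=cloud(d,p,T(p,o)); 
for v in range(40,300,12):
    r=C[v,235:285]; print(v,r[25].round(4), end=' | ')
im,d,p,o=snap('top','t15'); C=cloud(d,p,T(p))
m=(C[150:230,318:376,2]); print('\nplate z by col',(np.median(m,0)[::4]*1000).round(1), 'y', (C[190,318:376:4,1]*1000).round())
print('bar top',[(c,(np.median(C[211:215,c,2])*1000).round(1)) for c in range(225,312,4)])
```

```text
19.65 [0.43341228 0.15656693 0.17208364] [-0.45357861 -0.07386007 -0.31003614] 0.04739835524374551
40 [ 0.4422  0.2999 -0.0005] | 52 [0.4417 0.2882 0.0007] | 64 [ 4.412e-01  2.766e-01 -2.000e-04] | 76 [0.4407 0.2645 0.0009] | 88 [ 0.4402  0.2526 -0.0006] | 100 [ 0.4397  0.2402 -0.0013] | 112 [0.4392 0.2276 0.0006] | 124 [4.386e-01 2.148e-01 4.000e-04] | 136 [ 0.4381  0.2016 -0.0016] | 148 [ 4.375e-01  1.884e-01 -3.000e-04] | 160 [0.4365 0.1829 0.0544] | 172 [0.436  0.171  0.0527] | 184 [0.4355 0.1591 0.0531] | 196 [0.435  0.1467 0.0521] | 208 [0.4337 0.2268 0.3518] | 220 [0.4339 0.1211 0.0509] | 232 [0.4334 0.1076 0.0497] | 244 [0.4328 0.0944 0.0499] | 256 [0.4322 0.0802 0.0487] | 268 [0.4317 0.0666 0.0493] | 280 [0.4311 0.0519 0.0483] | 292 [0.4329 0.1839 0.2831] | 
plate z by col [57.6 58.9 58.4 57.7 57.9 57.4 56.7 56.7 56.2 54.9 55.5 55.  55.1 55.
 54.8] y [ -93. -105. -116. -127. -139. -151. -162. -174. -185. -196. -207. -220.
 -231. -242. -254.]
bar top [(225, np.float64(471.1)), (229, np.float64(468.1)), (233, np.float64(467.0)), (237, np.float64(464.8)), (241, np.float64(460.4)), (245, np.float64(495.2)), (249, np.float64(497.1)), (253, np.float64(52.3)), (257, np.float64(50.5)), (261, np.float64(48.0)), (265, np.float64(50.8)), (269, np.float64(48.5)), (273, np.float64(53.1)), (277, np.float64(51.1)), (281, np.float64(49.3)), (285, np.float64(48.8)), (289, np.float64(48.2)), (293, np.float64(47.7)), (297, np.float64(47.2)), (301, np.float64(43.6)), (305, np.float64(39.7)), (309, np.float64(40.4))]
```

View pics/w15.png

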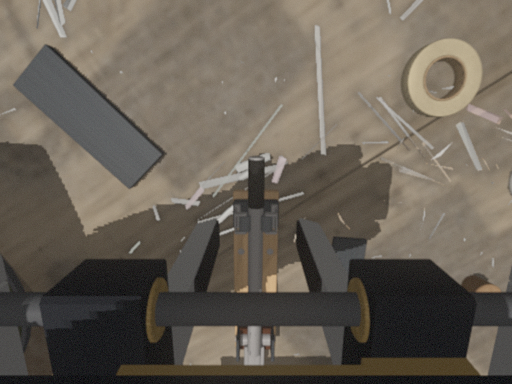

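```bash
python3 - <<'E'
from h import *
a=np.load('pics/t15.npz'); p=ctrl.camera_params('top'); C=cloud(a['d'],p,T(p)); z=cv2.medianBlur(C[:,:,2].astype(np.float32),3)
def meas(z,name):
    m=((z>.035)&(z<.08)).astype(np.uint8); w=np.zeros_like(m); w[125:250,310:395]=1; m*=w
    m=cv2.morphologyEx(m,cv2.MORPH_OPEN,np.ones((35,35),np.uint8))
    v,u=np.nonzero(m); h=np.median(z[m>0])-.0015
    P=np.array([ray(x,y,h,p,T(p))[:2] for x,y in zip(u,v)])*1000
    r=cv2.minAreaRect(P.astype(np.float32)); w_,V=np.linalg.eigh(np.cov(P.T))
    # edges per row
    fr=[];re=[]
    for vv in range(v.min()+6,v.max()-6):
        uu=np.nonzero((z[vv,310:395]>.035)&(z[vv,310:395]<.08))[0]+310
        fr.append(ray(uu.min()-.5,vv,h,p,T(p))[:2]); re.append(ray(uu.max()+.5,vv,h,p,T(p))[:2])
    fr=np.array(fr)*1000; re=np.array(re)*1000
    pf=np.polyfit(fr[:,0],fr[:,1],1); pr=np.polyfit(re[:,0],re[:,1],1)
    print(name,'rect',np.round(r[0],1),np.round(r[1],1),round(r[2],1),'mean',P.mean(0).round(1),'front y at x=490',np.polyval(pf,490).round(1),'slope',pf[0].round(4),'rear',np.polyval(pr,490).round(1),pr[0].round(4))
meas(z,'now')
b=np.load('pics/top0.npz'); meas(cv2.medianBlur(cloud(b['d'],p,T(p))[:,:,2].astype(np.float32),3),'start')
E
python3 - <<'E'
import cv2
im=cv2.imread('pics/t15.png'); cv2.imwrite('pics/t15z.png',cv2.resize(im[120:250,230:400],None,fx=4.5,fy=4.5,interpolation=2))
E
```

```text
now rect [ 488.4 -178.8] [180.5 257. ] 87.6 mean [ 487.1 -178.2] front y at x=490 -85.4 slope -0.0854 rear -269.1 -0.0455
start rect [ 489.3 -176.8] [180.6 257.9] 87.6 mean [ 488.  -176.3] front y at x=490 -85.0 slope -0.0422 rear -267.3 -0.0373
```

View pics/t15z.png

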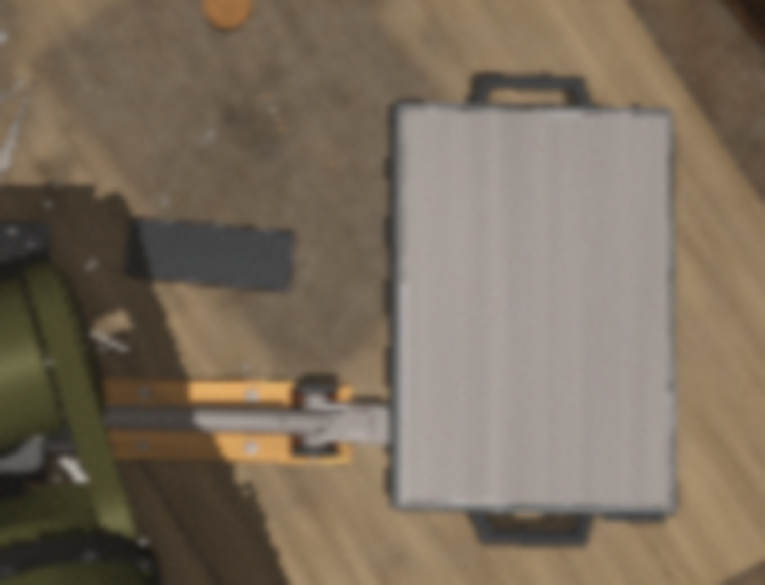

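Request:
send_rows(rows=[[[26,-23,0,-0.05],[26,-23,0,0],[26,-23,0,0],[26,-23,0,0],[0,0,0,0],[0,0,0,0]]], grip=-0.5)

```text
time_s: 20.35
ee_pos: [0.5349, 0.0638, 0.1655]
eef_rot: [-1.449, 1.567, -3.115]
force: [-0.5, 0.4, 0.6]
grip_width: 0.0703
```

Run:
```python
from h import *
im,d,p,o=snap('wrist','w16'); print(o['time_s'],o['ee_pos'],o['grip_width'],o['eef_rot'][2]-o['eef_rot'][0])
Tm=T(p,o); C=cloud(d,p,Tm); z=C[:,:,2]
m=((z>.004)&(z<.02)).astype(np.uint8); s=im.astype(int).sum(2)
m2=((s<260)&(z<.02)&(z>.004)).astype(np.uint8)
n,l,st,c=cv2.connectedComponentsWithStats(m2)
for i in range(1,n):
    if st[i,4]>400:
        P=C[l==i]*1000; r=cv2.minAreaRect(P[:,:2].astype(np.float32)); print(st[i],P.mean(0).round(1),np.round(r[0],1),np.round(r[1],1),r[2])
```

```text
20.35 [0.53491481 0.06376448 0.16546945] 0.07033260509302139 -1.6659129516210802
[   0   35   51   85 1802] [300.2 181.   10.8] [290.1 191.2] [57.9 61.6] 42.42765808105469
[ 244  165   38   94 3247] [534.3  25.3   8.2] [534.1  22.7] [109.9  40. ] 82.98208618164062
```

View pics/w16.png

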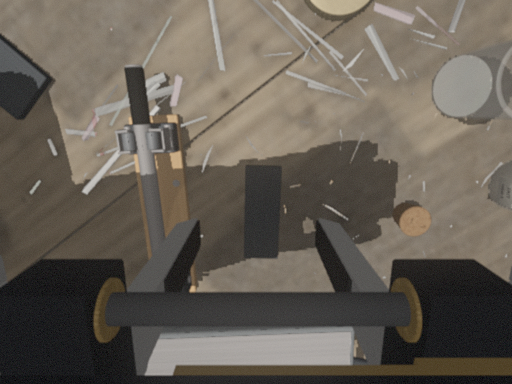

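Request:
send_rows(rows=[[[4,2,-40,-0.027],[0,0,-40,0],[0,0,-40,0],[0,0,-30,0],[0,0,-11,0],[0,0,-2,0],[0,0,0,0]]])

```text
time_s: 21.1
ee_pos: [0.54, 0.0665, 0.0055]
eef_rot: [1.769, 1.57, 0.077]
force: [0.1, 0.3, 0.2]
grip_width: 0.0704
```

Request:
send_rows(rows=[[[0,0,0,0],[0,0,0,0],[0,0,0,0],[0,0,0,0],[0,0,0,0],[0,0,0,0],[0,0,0,0]]], grip=1, newtons=40)

```text
time_s: 21.8
ee_pos: [0.5399, 0.0661, 0.0048]
eef_rot: [1.744, 1.57, 0.052]
force: [-0.7, -0.1, 4.7]
grip_width: 0.0384
```

Request:
send_rows(rows=[[[0,0,2,0],[0,0,0,0],[-5,0,0,0.03],[-10,0,0,0.03],[-15,-5,0,0.02],[-15,-15,0,0],[0,-20,0,0],[0,0,0,0]]])

```text
time_s: 22.6
ee_pos: [0.4936, 0.0248, 0.0064]
eef_rot: [-1.299, 1.57, -2.911]
force: [0.2, 0.2, -1.5]
grip_width: 0.0384
```

Run:
```python
from h import *
im,d,p,o=snap('wrist','w17'); print(o['time_s'],o['ee_pos'],o['force'],o['grip_width'],o['eef_rot'][2]-o['eef_rot'][0])
im,d,p,o=snap('scene','s17')
cv2.imwrite('pics/s17z.png',cv2.resize(im[170:290,220:400,::-1],None,fx=4,fy=4,interpolation=2))
im,d,p,o=snap('top','t17')
cv2.imwrite('pics/t17z.png',cv2.resize(im[120:250,230:400,::-1],None,fx=4.5,fy=4.5,interpolation=2))
```

```text
22.6 [0.49358608 0.02484682 0.00642135] [ 0.20507163  0.15904211 -1.45606529] 0.03836080157625959 -1.6119728728403582
```

View pics/s17z.png

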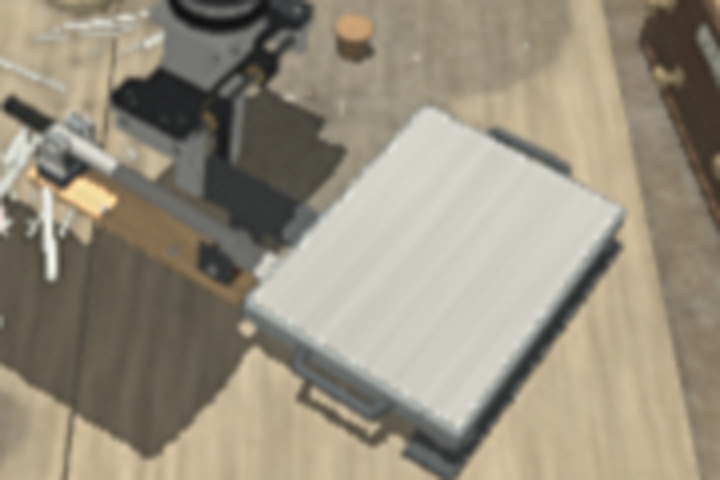

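View pics/t17z.png

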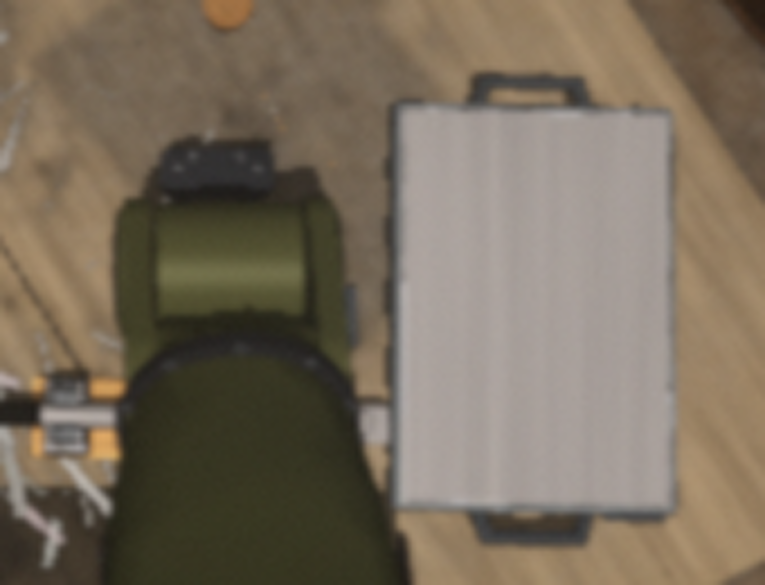

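Request:
send_rows(rows=[[[0,-8,-1,0],[0,-10,0,0],[0,-10,0,0],[0,-10,0,0],[0,-10,0,0],[0,0,0,0]]])

```text
time_s: 23.35
ee_pos: [0.4946, -0.0232, 0.0054]
eef_rot: [0.146, 1.571, -1.467]
force: [0.1, 0.5, -1.3]
grip_width: 0.0387
```

Request:
send_rows(rows=[[[0,-10,0,0],[0,-10,0,0],[0,-10,0,0],[0,-8,0,0],[0,-4,0,0],[0,0,0,0]]])

```text
time_s: 23.95
ee_pos: [0.4946, -0.0645, 0.0054]
eef_rot: [-0.013, 1.571, -1.625]
force: [-0.8, -0.8, -1.9]
grip_width: 0.0388
```

Run:
```python
from h import *
im,d,p,o=snap('wrist','w18'); print(o['time_s'],o['ee_pos'],o['force'],o['grip_width'],o['eef_rot'][2]-o['eef_rot'][0])
im,d,p,o=snap('top','t18')
cv2.imwrite('pics/t18z.png',cv2.resize(im[120:250,230:400,::-1],None,fx=4.5,fy=4.5,interpolation=2))
```

```text
23.95 [ 0.49456715 -0.06446813  0.00542424] [-0.77609487 -0.81756622 -1.94220632] 0.03876177232920605 -1.6124974607386515
```

View pics/w18.png

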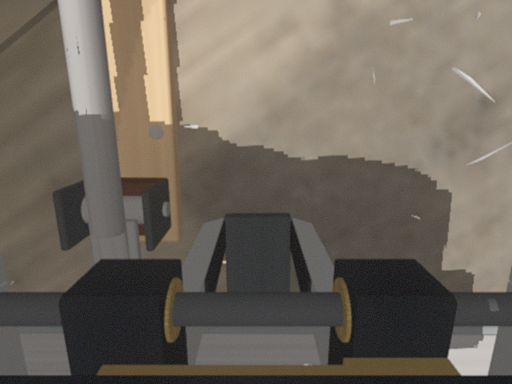

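View pics/t18z.png

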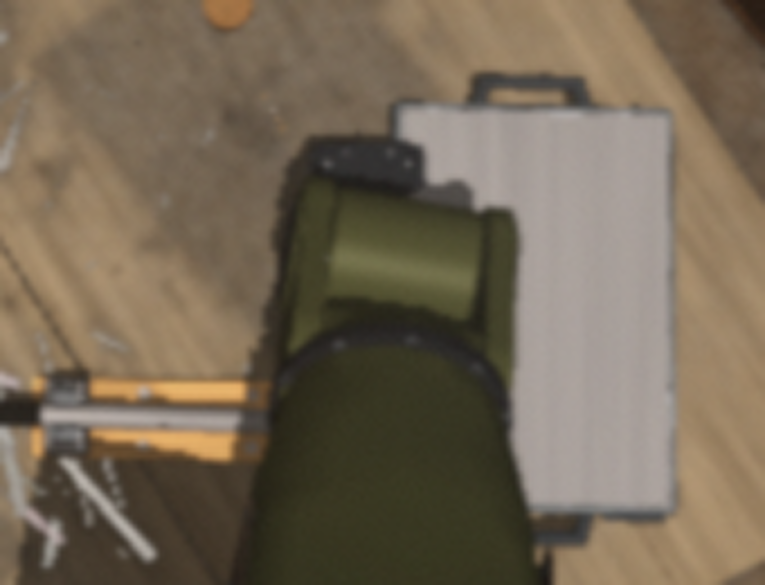

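Run:
```python
from h import *
a=np.load('pics/w18.npz'); p=ctrl.camera_params('wrist'); C=cloud(a['d'],p,T(p,ee=a['ee'],rot=a['rot']))
for u,v in [(62,200),(72,190),(155,185),(160,190),(148,200),(88,210),(140,210)]: print(u,v,C[v,u].round(4))
z=C[:,:,2]; m=(z>.038)&(z<.05); m[:,:0]=0
v,u=np.nonzero(m[175:250,50:180]); 
print('sleeve shim', [C[v,258].round(4) for v in (210,214,218,230,250)])
for v in (220,260): 
    r=C[v,200:320]; k=(r[:,2]>.003)&(r[:,2]<.02); print(v,r[k][:,0].min(),r[k][:,0].max(),k.sum())
for v in range(180,245,8):
    r=C[v,40:180]; k=(r[:,2]>.036)&(r[:,2]<.052); print(v,(r[k][:,0]*1000).round().astype(int).tolist()[::3],'y',r[k][:,1].mean().round(4))
for v in (335,345,355): print(v,C[v,200:320:15].round(3)[:,1:].tolist())
```

```text
62 200 [ 0.4031 -0.0298  0.0445]
72 190 [ 0.4039 -0.027   0.0369]
155 185 [ 0.4429 -0.0273  0.0315]
160 190 [ 0.4443 -0.0305  0.0292]
148 200 [ 0.4438 -0.0311  0.0459]
88 210 [ 0.4144 -0.0352  0.0445]
140 210 [ 0.4338 -0.04    0.032 ]
sleeve shim [array([ 0.4939, -0.053 , -0.0009]), array([ 0.4939, -0.0536,  0.0052]), array([ 0.4938, -0.0552,  0.0079]), array([ 0.4935, -0.0621,  0.0098]), array([ 0.493 , -0.0756,  0.0086])]
220 0.46731544399104025 0.5197989622015653 90
260 0.4729691934841153 0.5118576582259069 64
180 [416, 418, 420, 421, 422, 424, 425, 426, 427, 427, 428, 429, 429] y -0.0209
188 [401, 402, 404, 404, 417, 418, 421, 422, 423, 424, 425, 426, 427, 428, 428, 429, 442, 443] y -0.0252
196 [400, 402, 403, 404, 404, 403, 404, 415, 417, 419, 421, 422, 424, 425, 426, 427, 427, 428, 429, 441, 443, 444, 444, 444] y -0.0287
204 [400, 402, 402, 403, 403, 403, 403, 404, 416, 418, 420, 421, 423, 424, 425, 426, 427, 428, 428, 428, 442, 443, 444, 444, 444] y -0.0327
212 [400, 401, 402, 402, 404, 403, 403, 414, 417, 418, 420, 421, 423, 424, 425, 426, 427, 428, 428, 427, 441, 443, 444, 4
[... 280 characters left out ...]
44] y -0.0449
236 [399, 401, 402, 403, 402, 402, 403, 415, 417, 419, 421, 422, 423, 424, 425, 423, 425, 426, 427, 430, 440, 442, 443, 444, 443] y -0.0493
244 [400, 400, 402, 402, 402, 402, 413, 414, 416, 417, 419, 421, 422, 424, 425, 426, 429, 430, 441, 443, 443, 443] y -0.0544
335 [[-0.072, 0.088], [-0.096, 0.058], [-0.097, 0.057], [-0.096, 0.058], [-0.097, 0.057], [-0.096, 0.059], [-0.097, 0.058], [-0.097, 0.058]]
345 [[-0.101, 0.058], [-0.102, 0.057], [-0.102, 0.057], [-0.102, 0.058], [-0.103, 0.057], [-0.103, 0.057], [-0.104, 0.057], [-0.104, 0.057]]
355 [[-0.107, 0.057], [-0.108, 0.057], [-0.107, 0.058], [-0.108, 0.057], [-0.108, 0.058], [-0.109, 0.057], [-0.109, 0.058], [-0.11, 0.056]]
```

Request:
send_rows(rows=[[[0,-3,0,0],[0,-2,-1,0],[0,0,0,0],[0,0,0,0]]])

```text
time_s: 24.45
ee_pos: [0.4948, -0.0686, 0.0048]
eef_rot: [2.251, 1.57, 0.639]
force: [-1.3, 4.0, 5.2]
grip_width: 0.0389
```

Request:
send_rows(rows=[[[0,0,0,0],[0,0,0,0],[0,0,0,0],[0,0,0,0],[0,10,10,0],[0,15,35,0],[0,15,40,0],[0,0,40,0],[0,0,0,0]]], grip=-0.15)

```text
time_s: 25.35
ee_pos: [0.4968, -0.0282, 0.1351]
eef_rot: [1.485, 1.562, -0.126]
force: [0.5, 0.1, 0.1]
grip_width: 0.0539
```

Run:
```python
from h import *
im,d,p,o=snap('wrist','w19'); print(o['time_s'],o['ee_pos'],o['force'],o['grip_width'])
C=cloud(d,p,T(p,o)); z=C[:,:,2]
m=((z>.005)&(z<.02)&(C[:,:,0]>.46)&(C[:,:,0]<.53)&(C[:,:,1]<.0)&(C[:,:,1]>-.09)); P=C[m]*1000; print(P.mean(0),P.min(0),P.max(0))
m2=((z>.04)&(z<.075)&(C[:,:,0]>.46)&(C[:,:,0]<.53)&(C[:,:,1]>-.12)); P=C[m2]*1000; print(P.max(0)) if len(P) else 0
```

```text
25.35 [ 0.49675995 -0.02817495  0.13509816] [0.51191493 0.14632682 0.12544073] 0.05391841826614002
[493.22401972 -73.11026922   8.16173895] [471.45627328 -89.99836401   5.02794335] [513.36755514 -56.76190345  10.5784688 ]
[529.99719421 -88.50932459  59.89076758]
```

View pics/w19.png

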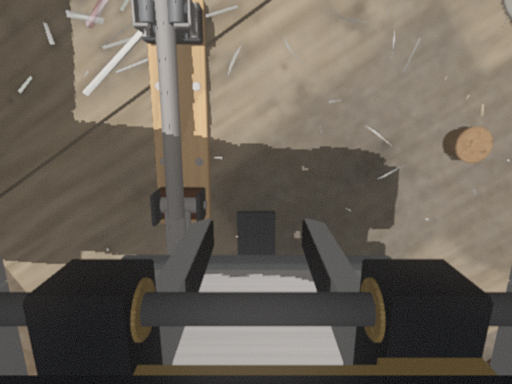

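Request:
send_rows(rows=[[[-23,25,0,0],[-23,25,0,0],[-24,26,0,0],[0,0,0,0],[0,0,0,0]]], grip=0)

```text
time_s: 25.9
ee_pos: [0.4242, 0.0475, 0.1291]
eef_rot: [-1.354, 1.57, -2.964]
force: [0.1, -0.2, -1.0]
grip_width: 0.047
```

Run:
```python
from h import *
im,d,p,o=snap('wrist','w20'); print(o['time_s'],o['ee_pos'],o['force'],o['grip_width'],o['eef_rot'][2]-o['eef_rot'][0])
C=cloud(d,p,T(p,o))
for v in range(60,260,12):
    r=C[v,225:295]; ok=(r[:,2]>.038)&(r[:,2]<.07); q=r[ok]
    if ok.sum(): print(v,ok.sum(),q[:,:2].mean(0).round(4),np.percentile(q[:,2],85).round(4))
```

```text
25.9 [0.42421626 0.04746991 0.12907035] [ 0.08610541 -0.16185088 -1.01622832] 0.04698047935400719 -1.6106905406530572
60 21 [0.4313 0.1566] 0.0538
72 21 [0.431 0.148] 0.0537
84 21 [0.4307 0.1392] 0.0536
96 20 [0.43   0.1303] 0.052
108 52 [0.4297 0.1211] 0.0583
120 51 [0.4289 0.1119] 0.058
132 20 [0.4282 0.1023] 0.0515
144 18 [0.4275 0.0925] 0.051
156 19 [0.4271 0.0826] 0.0513
168 19 [0.4267 0.0724] 0.0507
180 18 [0.4259 0.062 ] 0.0499
192 18 [0.4255 0.0515] 0.0498
204 18 [0.4251 0.0405] 0.0493
216 18 [0.4238 0.0295] 0.0492
228 18 [0.4234 0.018 ] 0.0488
240 18 [0.4229 0.0065] 0.0485
252 17 [ 0.422  -0.0053] 0.0484
```

View pics/w20.png

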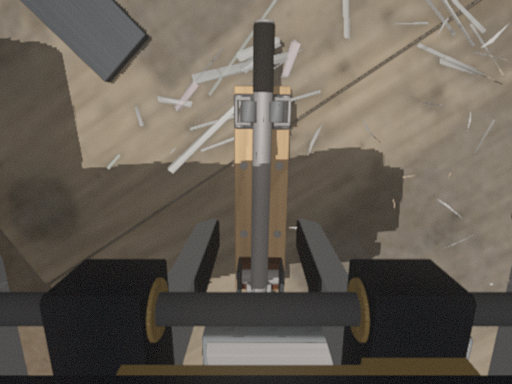

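Request:
send_rows(rows=[[[1,0,-35,0],[0,0,-35,0],[0,0,-22,0],[0,0,-10,0],[0,0,0,0]]])

```text
time_s: 26.45
ee_pos: [0.4253, 0.0467, 0.0265]
eef_rot: [-1.5, 1.568, -3.113]
force: [0.1, -0.0, 0.5]
grip_width: 0.0469
```

Request:
send_rows(rows=[[[0,0,0,0],[0,0,0,0],[0,0,0,0],[0,0,0,0],[0,0,0,0],[0,0,0,0],[0,0,0,0]]], grip=1, newtons=40)

```text
time_s: 27.15
ee_pos: [0.4265, 0.0471, 0.028]
eef_rot: [1.63, 1.568, 0.018]
force: [4.8, -0.1, 0.3]
grip_width: 0.0149
```

Request:
send_rows(rows=[[[0,0,2,0],[0,0,2,0],[0,0,2,0],[0,0,0,0]]])

```text
time_s: 27.55
ee_pos: [0.426, 0.0468, 0.0336]
eef_rot: [1.242, 1.57, -0.37]
force: [4.1, -4.6, -3.9]
grip_width: 0.0151
```

Request:
send_rows(rows=[[[0,0,2,0],[0,0,2,0],[0,0,2,0],[0,0,0,0]]])

```text
time_s: 27.95
ee_pos: [0.4253, 0.0466, 0.0394]
eef_rot: [-0.614, 1.57, -2.226]
force: [0.4, -5.7, -4.8]
grip_width: 0.0153
```

Run:
```python
from h import *
im,d,p,o=snap('wrist','w21'); print(o['time_s'],o['ee_pos'],o['force'])
C=cloud(d,p,T(p,o))
for v in range(20,210,12):
    r=C[v,225:295]; ok=(r[:,2]>.038)&(r[:,2]<.11); q=r[ok]
    if ok.sum(): print(v,ok.sum(),q[:,:2].mean(0).round(4),np.percentile(q[:,2],85).round(4))
im,d,p,o=snap('top','t21'); C=cloud(d,p,T(p))
m=(C[150:230,318:376,2]); print('plate z by col',(np.median(m,0)[::4]*1000).round(1))
```

```text
27.95 [0.42528808 0.0466112  0.03941482] [ 0.38236604 -5.66260669 -4.82113381]
20 39 [0.4288 0.1539] 0.0787
32 39 [0.4287 0.1496] 0.0777
44 38 [0.4283 0.1451] 0.0778
56 37 [0.4283 0.1405] 0.0768
68 37 [0.4282 0.1358] 0.076
80 35 [0.428 0.131] 0.075
92 62 [0.4279 0.1265] 0.0732
104 67 [0.4285 0.121 ] 0.0726
116 67 [0.4283 0.1154] 0.0718
128 63 [0.4266 0.1097] 0.0708
140 32 [0.4267 0.1044] 0.0706
152 31 [0.4262 0.0986] 0.0698
164 31 [0.426  0.0926] 0.0686
176 31 [0.4257 0.0864] 0.0677
188 30 [0.4252 0.08  ] 0.0669
200 30 [0.4249 0.0734] 0.066
plate z by col [53.8 54.  53.9 54.1 54.3 54.3 53.7 54.3 54.3 54.4 54.4 54.3 54.  54.5
 54.8]
```

View pics/w21.png

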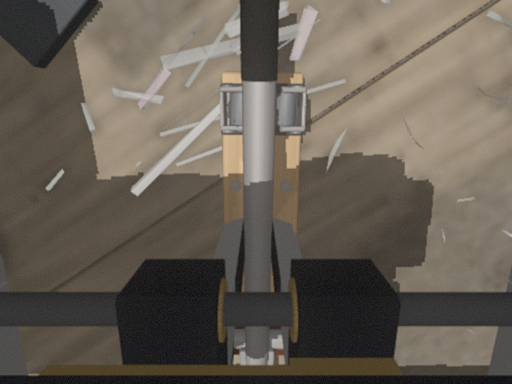

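Request:
send_rows(rows=[[[0,4,0.6,0],[0,5,0.8,0],[0,6,1,0],[1,6,1,0],[0,7,1.2,0],[0,0,0,0]]])

```text
time_s: 28.65
ee_pos: [0.4268, 0.0759, 0.0443]
eef_rot: [2.287, 1.57, 0.676]
force: [1.9, 1.6, -0.9]
grip_width: 0.015
```

Run:
```python
from h import *
im,d,p,o=snap('top','t22'); C=cloud(d,p,T(p)); print(o['force'],o['ee_pos'],o['time_s'])
m=(C[150:230,318:376,2]); print('plate z by col',(np.median(m,0)[::4]*1000).round(1))
cv2.imwrite('pics/t22z.png',cv2.resize(im[120:250,230:400,::-1],None,fx=4.5,fy=4.5,interpolation=2))
```

```text
[ 1.88977464  1.56048065 -0.91574351] [0.42679497 0.07594885 0.04429714] 28.65
plate z by col [53.4 54.4 54.1 53.6 54.3 54.6 54.8 53.7 54.5 54.7 54.  53.9 53.9 53.9
 54. ]
```

View pics/t22z.png

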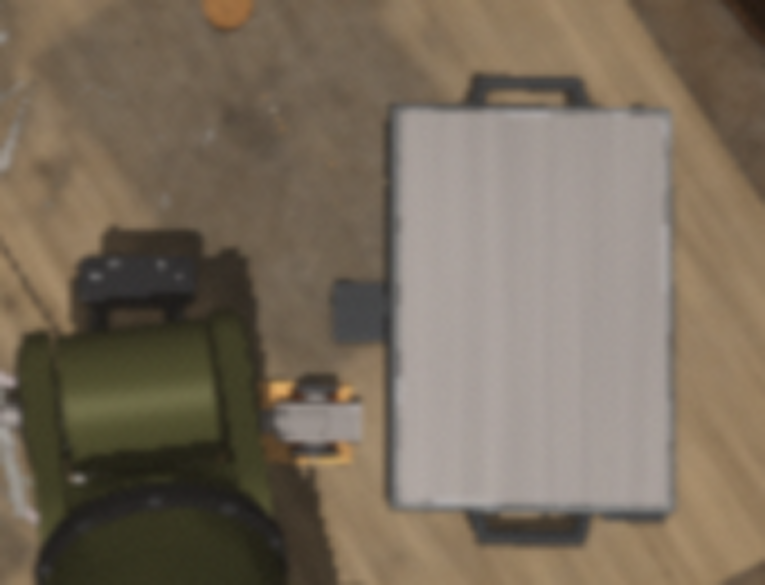

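Request:
send_rows(rows=[[[0,2,10,0],[0,2,20,0],[0,0,25,0],[0,0,25,0],[0,10,0,0],[0,30,0,0],[4,35,0,0.1],[5,35,0,0.12],[6,35,0,0.12],[6,35,0,0.12],[6,35,0,0.12],[6,35,0,0.09]]], newtons=60)

```text
time_s: 29.9
ee_pos: [0.4585, 0.3309, 0.1223]
eef_rot: [-1.653, 1.568, -2.589]
force: [0.3, 0.1, -2.5]
grip_width: 0.0146
```

Run:
```python
from h import *
o,P=barfit('w23')
im,d,p,o=snap('top','t23')
cv2.imwrite('pics/t23z.png',cv2.resize(im[100:300,80:390,::-1],None,fx=2.5,fy=2.5,interpolation=2))
```

```text
t 29.9 ee [0.4585 0.3309 0.1223] F [ 0.3  0.1 -2.5] n 47 handle-most [0.3917 0.4183 0.1559] dir [ 0.593 -0.798 -0.108] slope 0.109 ang -0.932
```

View pics/t23z.png

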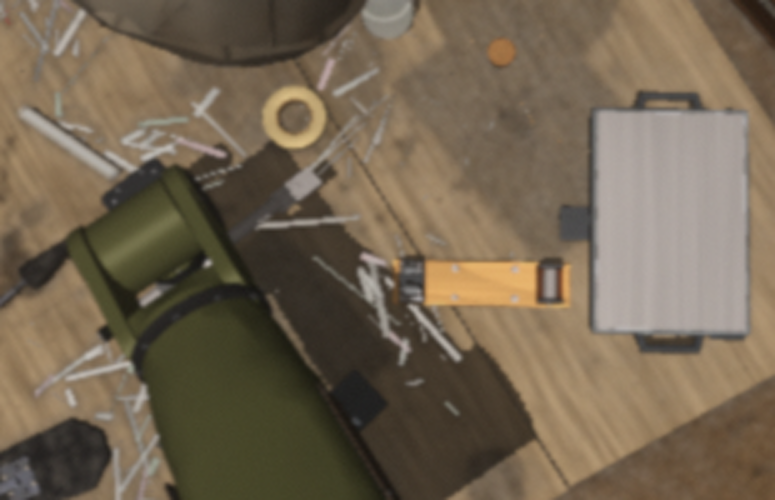

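View pics/w23.png

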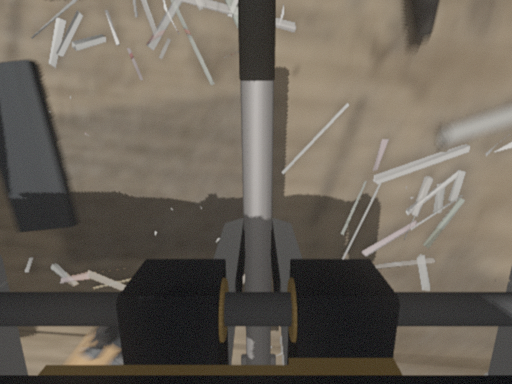

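Request:
send_rows(rows=[[[1,4,-30,0],[0,0,-35,0],[0,0,-30,0],[0,0,-10,0],[0,0,-4,0],[0,0,0,0]]])

```text
time_s: 30.6
ee_pos: [0.4607, 0.3332, 0.0154]
eef_rot: [1.481, 1.571, 0.539]
force: [0.3, 0.8, -3.6]
grip_width: 0.0144
```

Request:
send_rows(rows=[[[0,0,0,0],[0,0,0,0],[0,0,-2,0],[0,0,-2,0],[0,0,-2,0],[0,0,0,0],[0,0,0,0]]], newtons=4)

```text
time_s: 31.3
ee_pos: [0.4605, 0.3331, 0.0089]
eef_rot: [-1.664, 1.571, -2.606]
force: [-0.2, -0.4, -3.2]
grip_width: 0.0154
```

Request:
send_rows(rows=[[[0,0,-2,0],[0,0,-2,0],[0,0,-1.5,0],[0,0,0,0]]], newtons=3)

```text
time_s: 31.7
ee_pos: [0.4605, 0.333, 0.0032]
eef_rot: [-1.605, 1.57, -2.546]
force: [0.2, -0.7, -4.4]
grip_width: 0.016
```

Request:
send_rows(rows=[[[0,0,0,0],[0,0,0,0],[0,0,0,0],[0,0,0,0],[0,0,0,0],[0,0,20,0],[0,0,40,0],[0,0,40,0],[0,0,40,0],[0,0,0,0],[0,0,0,0]]], grip=0)

```text
time_s: 32.8
ee_pos: [0.4607, 0.3332, 0.1439]
eef_rot: [1.495, 1.57, 0.553]
force: [0.7, -0.6, -1.2]
grip_width: 0.0469
```

Run:
```python
from h import *
im,d,p,o=snap('wrist','w24'); print(o['time_s'],o['ee_pos'],o['force'])
C=cloud(d,p,T(p,o))
for v in range(40,290,12):
    r=C[v,225:295]; ok=(r[:,2]>.006)&(r[:,2]<.05); q=r[ok]
    if ok.sum()>3: print(v,ok.sum(),q[:,:2].mean(0).round(4),np.percentile(q[:,2],85).round(4))
```

```text
32.8 [0.46068674 0.33318143 0.14388222] [ 0.7390711  -0.64575883 -1.23373145]
40 17 [0.3797 0.4413] 0.0168
52 18 [0.3851 0.433 ] 0.0164
64 18 [0.3912 0.4247] 0.0168
76 17 [0.3978 0.4164] 0.017
88 17 [0.404  0.4079] 0.0166
100 17 [0.4103 0.3991] 0.0162
112 17 [0.4168 0.3902] 0.0163
124 17 [0.4235 0.3811] 0.0161
136 16 [0.4298 0.3715] 0.0163
148 15 [0.4371 0.3624] 0.0159
160 15 [0.4441 0.3527] 0.0161
172 15 [0.4512 0.3429] 0.0162
184 15 [0.4585 0.3329] 0.0156
196 15 [0.4659 0.3227] 0.0163
208 15 [0.4735 0.3123] 0.0161
220 15 [0.4813 0.3016] 0.0163
232 16 [0.4899 0.2911] 0.0163
244 15 [0.4972 0.2797] 0.0161
256 15 [0.5055 0.2683] 0.0162
268 13 [0.5142 0.2571] 0.0159
280 13 [0.5252 0.2419] 0.0077
```

View pics/w24.png

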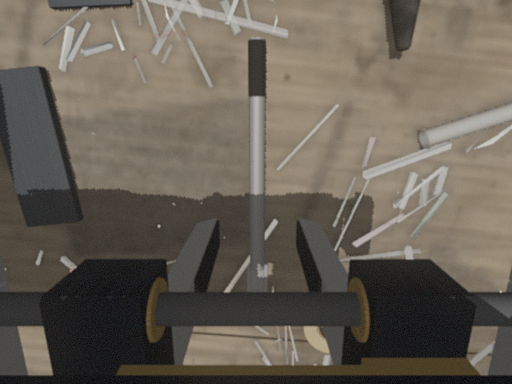

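Request:
send_rows(rows=[[[0,0,40,0],[3,-40,10,-0.08],[4,-45,0,-0.08],[4,-45,0,-0.08],[4,-45,0,-0.09],[4,-45,0,-0.09],[4,-45,0,-0.09],[4,-45,0,-0.09],[3,-45,0,-0.08],[0,-10,0,0],[0,0,0,0]]])

```text
time_s: 33.95
ee_pos: [0.4901, -0.0329, 0.1922]
eef_rot: [-1.682, 1.568, 2.978]
force: [0.1, 0.1, 0.2]
grip_width: 0.0469
```

Run:
```python
from h import *
im,d,p,o=snap('wrist','w25'); print(o['time_s'],o['ee_pos'],o['force'])
C=cloud(d,p,T(p,o)); z=C[:,:,2]
m=((z>.005)&(z<.02)&(C[:,:,0]>.46)&(C[:,:,0]<.53)&(C[:,:,1]<.0)&(C[:,:,1]>-.09)); P=C[m]*1000; print('shim',P.mean(0).round(1),np.percentile(P,2,axis=0).round(1),np.percentile(P,98,axis=0).round(1))
r=cv2.minAreaRect(P[:,:2].astype(np.float32)); print(r)
im,d,p,o=snap('scene','s25'); 
cv2.imwrite('pics/s25z.png',cv2.resize(im[150:300,200:400,::-1],None,fx=3.8,fy=3.8,interpolation=2))
C=cloud(d,p,T(p)); z=C[:,:,2]; m=(z>.045)&(z<.07)&(C[:,:,0]>.3)&(C[:,:,0]<.68)&(C[:,:,1]<-.08)&(C[:,:,1]>-.3)
P=C[m]; A=np.c_[P[:,:2]-P[:,:2].mean(0),np.ones(len(P))]; print('scene plate plane',np.linalg.lstsq(A,P[:,2],rcond=None)[0])
```

```text
33.95 [ 0.49010774 -0.03287568  0.19220061] [0.14977684 0.13939411 0.23620416]
shim [493.  -73.1   8.1] [474.  -89.2   6.3] [512.1 -57.7   9.7]
((492.87860107421875, -73.83280944824219), (33.41956329345703, 39.34495544433594), 88.11760711669922)
scene plate plane [-0.00065537 -0.00110615  0.04987405]
```

View pics/w25.png

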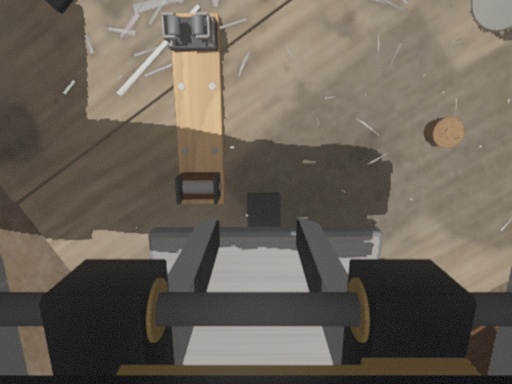

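View pics/s25z.png

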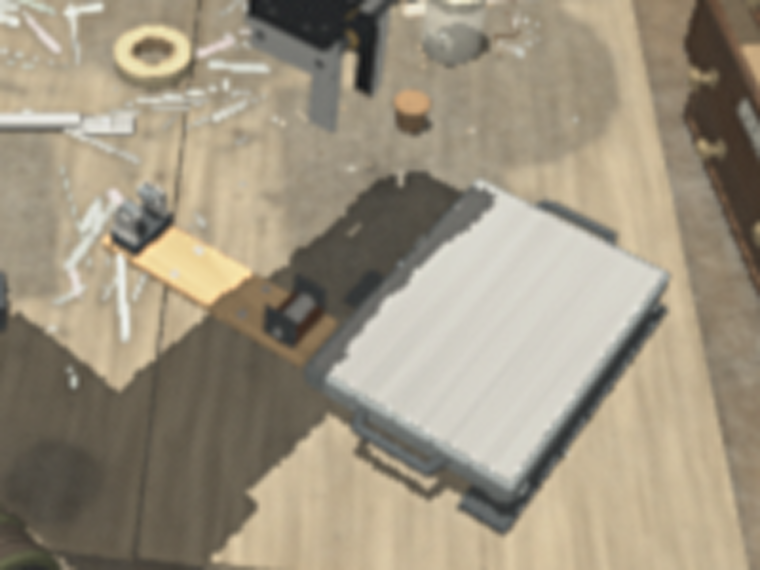

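Run:
```python
from h import *
p=ctrl.camera_params('top')
snap('top','t26')
for t in ('top0','t15','t23','t26'):
    a=np.load(f'pics/{t}.npz'); z=cv2.medianBlur(cloud(a['d'],p,T(p))[:,:,2].astype(np.float32),3)
    m=((z>.035)&(z<.08)).astype(np.uint8); w=np.zeros_like(m); w[125:250,310:395]=1; m*=w
    m=cv2.morphologyEx(m,cv2.MORPH_OPEN,np.ones((35,35),np.uint8)); v,u=np.nonzero(m); h=np.median(z[m>0])-.0015
    P=np.array([ray(x,y,h,p,T(p))[:2] for x,y in zip(u,v)])*1000
    r=cv2.minAreaRect(P.astype(np.float32)); print(t,np.round(r[0],1),np.round(r[1],1),round(r[2],1),P.mean(0).round(1))
```

```text
top0 [ 489.3 -176.8] [180.6 257.9] 87.6 [ 488.  -176.3]
t15 [ 488.4 -178.8] [180.5 257. ] 87.6 [ 487.1 -178.2]
t23 [ 488.6 -178.2] [180.2 256.5] 87.9 [ 487.3 -177.9]
t26 [ 435.3 -214.6] [102.6 152.7] 87.2 [ 434.2 -214.5]
```

View pics/t26.png

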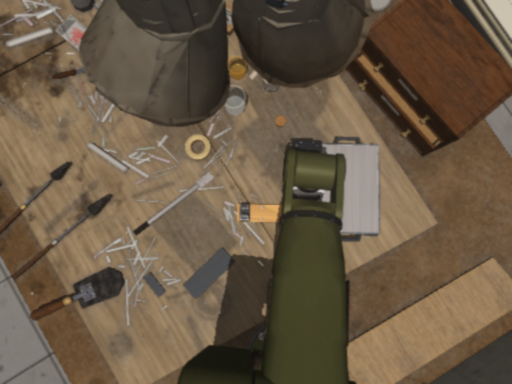

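```bash
python3 -c "
from station import ctrl
print(ctrl.hand_in(), ctrl.get_obs()['time_s'])"
```

```text
the job is handed in; nothing more can be done
the job is handed in; nothing more can be done
```

The job is done and handed in, after about 34 s of the 64 s allowed. No verdict was reported.

**What I did:** I put the bar's tip about 12–16 mm under the lip, over the fulcrum, and pressed the handle down until the clip held the plate up with the gripper away. I then slid the middle-sized shim (measured 110 × 40 mm) under the raised foot and pulled the bar up out of the clip. The bar now lies flat on the bench, roughly where it was at the start.

**Last checks:**
- **Plate:** it is level, with a tilt of about 0.001 rad. It has moved less than 2 mm from where it started, so the rear feet should still be on the packing; I inferred that from the level plate and did not see the feet.
- **Shim:** its centre is at about (492, -113) mm and the foot, worked out from the plate's position, is at about (491, -113) mm. The foot itself is hidden.
- **Bar:** its top is an even 16 mm high along the shank, so it lies flat.
- **Other things:** the beaker, tape roll and cork look unmoved in the last picture.

**Disagreements:**
- The bar rested against the plate at a slope of about 0.35–0.37 rad, not the stated 0.28; that agrees with my own geometry.
- In the clip the sideways force on the tool reached about 14 N until I shifted the grip 3 mm.
- The plate position from the very last top picture was useless because the arm covered the plate. I used the one from four seconds earlier and the scene camera instead.

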